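# Set up the spindle sander and pack the sanding case

## Task

Get the sanding station ready: fit the sanding drum fully home on the sander's splined spindle, turning it until the slots in its hub line up with the teeth, and pack every hand-sanding block and pad that is lying about into the plywood case, all flat on its floor, grips up. Only when everything is packed, swing the case's lid over past vertical and lower it gently, without letting it drop, until it is shut. Leave the pencil tin, glue bottle, insect house and hammer alone.

Things in the scene. Friction and masses are not known exactly. Their poses are not given: they have to be found in the camera images.
- drum_centre (a point): The sanding drum: upright brown tube 56 mm in diameter, 75 mm tall (about 200 g), loose; the point is its centre, 37.5 mm above its underside. The aluminium hub has a cross-shaped hole right through along its z: four slots 11 mm wide along its own +x, -x, +y and -y, out to 19 mm from the axis. Quarter turns are alike, and so are its two ends.
- spindle_top (a point): Middle of the top of the sander's upright steel spindle, 48 mm above the grey plate. In section a cross: four teeth 8 mm wide along its own +x, -x, +y, -y, 30 mm from tip to tip; the top 6 mm is reduced to 5 mm and 25 mm as a lead-in. It turns stiffly (0.3 N m). The drum is home when it rests on the plate, its centre 10.5 mm below this point.
- sander: The sander's fixed grey plate, 130 mm square, top 20 mm above the bench, round the spindle at its middle; a black switch box (50 by 90 mm, 45 mm high) adjoins it on its far (+x) side. Origin under the plate's middle.
- case_in (a point): Middle of the inner floor of the fixed plywood case, 6 mm above the bench. Inside 130 mm (its x) by 192 mm (its y) by 68 mm high, walls 6 mm. The lid is hinged along a 12 mm ledge outside the +x rim, away from the robot. Five items just fit, 10 to 20 mm to spare each way: two rows along y, the long block sharing a row with one other. A packed item's grip point is 45 mm above this floor.
- lid_hinge (a point): Middle of the lid's hinge line, 78 mm above the bench; does not move (its axes turn with the lid).
- lid_bar (a point): Middle of the straight part of the bail on the lid's free edge: a round steel bar 10 mm thick, 90 mm long, parallel to the hinge, 194 mm from the hinge line and 40 mm ahead of the lid's edge, to be pinched from above; it can roll between the fingers as the lid swings. Its y axis is along the bar.
- lid (a joint): Angle of the lid (204 by 154 by 8 mm plywood, 300 g): 0 shut and level on the case, 1.57 upright, 1.95 fully open, leaning back on its stop beyond the hinge, where it starts or settles. It has no stay: short of upright it falls shut unless held.
- block_a_grip (a point): A hand-sanding block: cork body 58 mm (its own x) by 56 mm (its own y) by 22 mm high, with an upright wooden grip on the middle of its top, 40 mm along x, 14 mm thick along y, 42 mm tall (whole block 64 mm high, 100 g or so). The point is on the grip, 45 mm above the underside; z up. A half turn makes no difference. One of the blocks that may be absent.
- block_b_grip (a point): A hand-sanding block: cork body 58 mm (its own x) by 56 mm (its own y) by 22 mm high, with an upright wooden grip on the middle of its top, 40 mm along x, 14 mm thick along y, 42 mm tall (whole block 64 mm high, 100 g or so). The point is on the grip, 45 mm above the underside; z up. A half turn makes no difference. One of the blocks that may be absent.
- long_block_grip (a point): A hand-sanding block: cork body 58 mm (its own x) by 116 mm (its own y) by 22 mm high, with an upright wooden grip on the middle of its top, 40 mm along x, 14 mm thick along y, 42 mm tall (whole block 64 mm high, 160 g or so). The point is on the grip, 45 mm above the underside; z up. A half turn makes no difference. One of the blocks that may be absent.
- pad_a_grip (a point): A round rubber hand-sanding pad: body 56 mm in diameter, 22 mm high, with an upright round wooden knob 20 mm in diameter and 42 mm tall on its middle (whole pad 64 mm high, about 100 g). The point is in the knob, 45 mm above the underside; z up. May be absent.
- pad_b_grip (a point): A round rubber hand-sanding pad: body 56 mm in diameter, 22 mm high, with an upright round wooden knob 20 mm in diameter and 42 mm tall on its middle (whole pad 64 mm high, about 100 g). The point is in the knob, 45 mm above the underside; z up. May be absent.
- pencil_tin: Bystander: tin of pencils, 74 mm in diameter, 165 mm tall; origin under its middle.
- glue: Bystander: white glue bottle, 56 mm in diameter, 150 mm tall; origin under its middle.
- insect_house: Bystander: small wooden insect house, 110 by 130 mm, 160 mm tall; origin under its middle.
- hammer: Bystander: hammer lying on the bench; origin under its middle.
There are look-alikes about, which are no part of the job. There is more than one size of the sander; the job needs the larger.

How it is judged:
By the outcome, as a careful person would: the job done as asked, in the order asked, and still so for the second after the job is handed in, with the robot touching nothing.
Of block_a, block_b, long_block, pad_a, pad_b only 3 to 5 are there at a start; the rules pass over those that are not, and their reading is None.
At some moment in a run one of drum, block_a, block_b, long_block, pad_a, pad_b may be knocked a few centimetres aside while the robot is not near it.
It also fails if it takes over 210 s, if anything falls off the work surface, if the arm or the gripper's body presses on something with over 40 N, if the wrist force passes 120 N, or if a joint passes its speed limit or range.

## Robot

A 6-joint arm with a two-finger parallel gripper is mounted at the origin on the work surface. World frame = base frame: x ahead of the robot, y to its left, z up, the work surface at z = 0. Lengths are in mm, angles in degrees, forces in N, time in s.
With the tool pointing down it reaches from about 350 to 850 mm from the base axis. Payload 8.1 kg.
Tool frame: the origin (TCP) lies midway between the tips of the shut fingers; the grasp point (between the pads) lies 19 mm behind it; z points along the fingers, y is the line along which they close (so a half turn about z gives the same grasp; the last joint's range is limited). The gripper opens to 85 mm and grips with 20 to 120 N. Pads are 22 mm wide; open, the fingers measure 114 mm over their backs; the gripper's body (76 mm by 85 mm) begins 54 mm behind the grasp point. The pads swing forward as they close: fully open they stand 13 mm farther back than shut.
Start: joints at [65.638, 7.471, 85.268, -0, 87.261, -4.893], TCP at [199.958, 565.705, 231.292] pointing down, gripper open.
Joint ranges: [-169.43, 169.43], [-51.17, 129.36], [1.28, 143.12], [-76.62, 256.62], [0, 156.53], [-152.29, 152.29]. Speed limits (degrees/s): [136.94, 136.94, 159.86, 180, 180, 180].

## Interface

Orientations are given as [roll, pitch, yaw] about the fixed x, y, z axes, in that order (R = Rz(yaw) Ry(pitch) Rx(roll)).
In Python, from bench import r gives the robot as it stands. The module is installed in compiled form; this text tells all that it offers.
- The arm moves only by the tool jog_arm, never from a script. Its argument "rows" is a list of rows, each a list of 2 entries, a list of its own where there are three numbers: the shift along the tool's x, y, z in mm, then the turn, a rotation vector about the tool's x, y, z in rad. A call has 1 to 10 rows; each row is the pose to reach, as a shift and turn from the pose commanded when the call began, along the tool's axes at that moment; what a row does not reach only later rows make up. A row lasts 1/10 s, in which the tool goes at most 50 mm and 8.59 degrees, less where a joint would pass 70% of its speed; a pose out of reach is approached as far as the arm can. A call with a gripper value outside its range is refused whole. "grip" is the finger opening in mm, from 0 to 85.4, set as the call begins (left out, the last holds). The fingers move at their own pace and stop on an object; "force" is the grip in N (left out, the last holds). Time passes only in rows, so rows that repeat a pose let the fingers close. It gives the time, the measured TCP pose, the force, the opening and the grip force at its end, in the units of the state.
- r.sense(): the state, without advancing time (a new reading comes with each control period).
- r.snapshot(name): name is "side" or "top"; returns (picture, depth): 400x640x3 uint8, blue, green, red; 400x640 float32, mm along the optical axis (not along the pixel's ray), 0 where there is no reading.
- r.camera_params(name): a dict with "fx", "fy", "cx", "cy" (pixels), "pose" (4x4, takes a point from camera to world coordinates). Camera axes: x right, y down, z forward; pixel columns grow to the right and rows downward; lengths in mm; the calibration is good to about 2 mm. A picture is of the moment at which its call begins. camera_params takes no time and is no camera call.
- r.hand_in(): hands the job in; it is judged then, once.
The state is a dict: "time": time; "joint_pos": joint angles; "qd": joint speeds; "joint_efforts": joint torques, N m; "tool_pos": TCP position; "tcp_rot": TCP orientation; "ft_force": force on the tool from outside, world axes, zero at the start; "wrist_torque": the same for the moment, N m; "finger_gap": finger opening in mm; "grip_force": force on a finger pad.
Only numpy, scipy, OpenCV 4.12 (cv2) and the standard library are available. Lean on these libraries where they do the work, as an engineer would, in place of code of your own. Each camera call takes 0.05 s, during which the arm holds its last target. There are 200 camera calls.

## Working session

There is one attempt and no reset: what is moved stays moved. The work goes in short steps, Python scripts to look and compute and a tool call to move; the robot and the scene stay as the last step left them, time stands still between calls to the robot, and variables do not carry over. Pictures are saved under pics/ and viewed, at most 14 in all, crops included, and the job is handed in when it is done.

Besides the shell and the picture viewer there is one more tool, called after "Emit:" in YAML: its name, and indented under it one key for each argument. jog_arm: Moves the arm, as the interface text tells. Its arguments: {"type":"object","properties":{"rows":{"type":"array"},"grip":{"type":"number"},"force":{"type":"number"}},"required":["rows"]}

```bash
mkdir -p pics
cat > h.py <<'E'
import numpy as np, cv2
from bench import r
from scipy.spatial.transform import Rotation as R
def snap(n):
    im,d=r.snapshot(n); np.savez('last_'+n+'.npz',im=im,d=d); return im,d
def cloud(n,d):
    p=r.camera_params(n); v,u=np.mgrid[:d.shape[0],:d.shape[1]]
    P=np.stack([(u-p['cx'])/p['fx']*d,(v-p['cy'])/p['fy']*d,d,np.ones_like(d)],-1)
    return (P@np.array(p['pose']).T)[...,:3]
E
python3 - <<'E'
from h import *
print(r.sense())
for n in('side','top'):
    im,d=snap(n); cv2.imwrite(f'pics/{n}0.png',im); p=r.camera_params(n); print(p['fx'],p['cx'],p['cy'],np.round(p['pose'],3).tolist())
E
```

```text
{'time': 0.0, 'joint_pos': array([ 6.56370737e+01,  7.51494396e+00,  8.53296260e+01,  5.58034079e-04,
        8.72625375e+01, -4.89386586e+00]), 'qd': array([ 0.08576088,  0.06807951,  0.07075753,  0.05977185,  0.07660279,
       -0.01531604]), 'joint_efforts': array([ 1.49348639e-04, -5.69411445e+01, -5.00545621e+01, -2.68826761e-04,
        1.48049660e-02,  3.95388469e-07]), 'tool_pos': array([199.73147201, 565.18924918, 230.24283252]), 'tcp_rot': array([-1.79893331e+02, -9.69267251e-03,  1.60530903e+02]), 'ft_force': array([ 0.37616563, -0.11695637,  0.38027595]), 'wrist_torque': array([-0.03128894, -0.01084873, -0.03073033]), 'grip_force': 0.0, 'finger_gap': 85.72126203982174}
455.83756196503975 321.3321277424811 203.9099041079848 [[0.908, -0.261, 0.327, -9.286], [-0.418, -0.579, 0.699, -1047.398], [0.007, -0.772, -0.635, 1038.102], [0.0, 0.0, 0.0, 1.0]]
434.4208451739981 324.7286068622294 197.73211464198582 [[0.002, -0.991, 0.132, 324.948], [-1.0, -0.003, -0.004, 1.652], [0.005, -0.132, -0.991, 1263.9], [0.0, 0.0, 0.0, 1.0]]
```

View pics/top0.png

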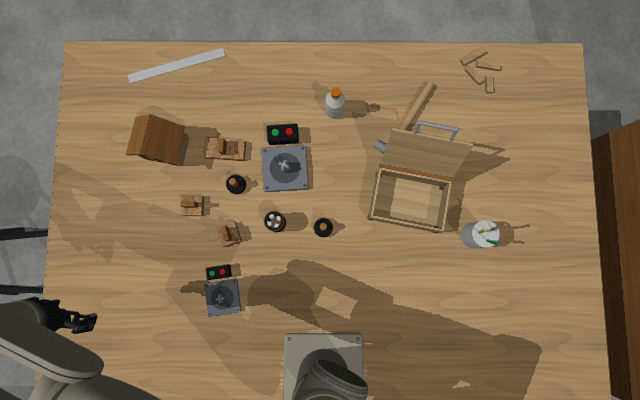

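View pics/side0.png

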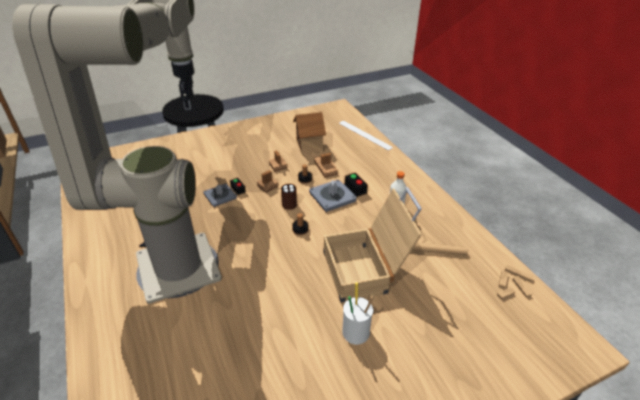

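The top view (u,v) shows these candidates:
- **Sanders:** the large one is at (286,168). The small one at (223,297) is a decoy.
- **Drum:** (275,221).
- **Blocks:** the long block is at (226,148), with small blocks at (193,205) and (230,233).
- **Pads:** (236,183) and (323,227).
- **Case:** (410,200), with its lid bar at (437,127).
- **Not part of the job:** wood scraps at (480,70) and a hammer at (415,105).

I'll check the choice in a close crop.

Run:
```python
from h import *
z=np.load('last_top.npz'); im,d=z['im'],z['d']; P=cloud('top',d)
c=im[110:260,170:345]; cv2.imwrite('pics/crop0.png',cv2.resize(c,None,fx=4,fy=4,interpolation=cv2.INTER_CUBIC))
def comp(lo,hi,box,mn=8):
    u0,v0,u1,v1=box; Q=P[v0:v1,u0:u1]; m=((Q[...,2]>lo)&(Q[...,2]<hi)).astype(np.uint8)
    n,l,s,ce=cv2.connectedComponentsWithStats(m)
    for i in range(1,n):
        if s[i,4]<mn: continue
        q=Q[l==i]; (cx,cy),(w,h),a=cv2.minAreaRect(q[:,:2].astype(np.float32))
        print(lo,hi,'px',ce[i].round()+[u0,v0],'n',s[i,4],'rect',np.round([cx,cy,w,h,a],1),'med',np.median(q,0).round(1),'zmax',q[:,2].max().round(1))
comp(8,300,(120,90,345,330)); print(); comp(40,75,(120,90,345,330),4)
print(); comp(60,85,(360,110,480,240)); comp(85,400,(360,80,480,240))
```

```text
8 300 px [334. 103.] n 474 rect [772.3 -34.   55.4  83.6  74.2] med [746.4 -28.9  99.1] zmax 156.0
8 300 px [157. 140.] n 2358 rect [654.2 466.3 145.8 136.3  79.2] med [635.  445.2 119.9] zmax 158.9
8 300 px [282. 134.] n 616 rect [678.3 121.3  51.4  90.    4.1] med [672.6 120.   45.8] zmax 56.7
8 300 px [224. 148.] n 825 rect [635.9 292.5 117.9  59.4  86. ] med [633.2 286.1  23.4] zmax 71.1
8 300 px [284. 168.] n 1960 rect [579.6 114.3 132.2 130.1   4. ] med [575.1 112.8  21.4] zmax 71.6
8 300 px [235. 184.] n 306 rect [531.7 255.9  55.6  53.8   5.9] med [528.4 252.6  23.8] zmax 69.6
8 300 px [191. 205.] n 428 rect [4.673e+02 3.796e+02 5.500e+01 5.840e+01 4.000e-01] med [463.4 375.5  23.9] zmax 70.9
8 300 px [274. 221.] n 323 rect [419.7 136.2  53.8  53.4   2.6] med [418.7 136.6  74.8] zmax 82.1
8 300 px [323. 227.] n 298 rect [406.8   1.9  54.6  52.8  45.4] med [405.8   1.2  23.4] zmax 72.3
8 300 px [228. 234.] n 428 rect [386.8 272.9  58.4  56.1  18.5] med [385.3 268.2  24. ] zmax 69.8
8 300 px [218. 272.] n 322 rect [279.7 296.7  35.9  65.5   8.8] med [280.  293.9  33. ] zmax 40.
[... 1302 characters left out ...]
6e+02 1.10e+00 1.68e+01 1.66e+01 3.00e-01] med [405.9   1.2  65.2] zmax 72.3
40 75 px [225. 233.] n 97 rect [386.7 273.1  39.6  14.8  18.7] med [385.9 271.   64.3] zmax 69.8
40 75 px [219. 298.] n 34 rect [208.8 284.8  18.1  16.3  47.5] med [209.4 284.5  47.8] zmax 52.3

60 85 px [414. 190.] n 1033 rect [ 487.6 -242.3  204.6  155.4   78.7] med [ 536.5 -254.7   74.7] zmax 85.0
60 85 px [470. 231.] n 50 rect [ 397.1 -403.5   12.    53.    68.7] med [ 391.5 -397.9   73.7] zmax 84.9
85 400 px [426. 150.] n 3152 rect [ 598.9 -264.1  204.8   80.8   79. ] med [ 594.3 -262.8  170.6] zmax 268.5
85 400 px [475. 231.] n 158 rect [ 394.2 -406.9   21.6   49.3   87.2] med [ 391.  -406.7  100.7] zmax 121.1
```

View pics/crop0.png

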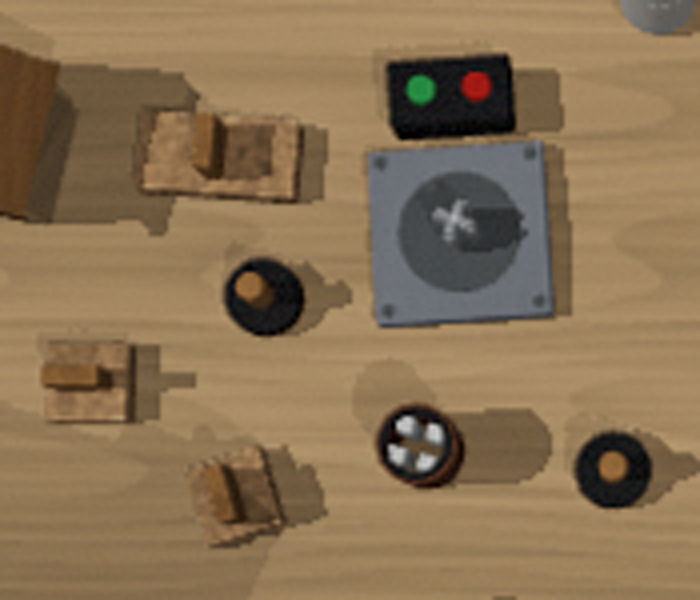

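The crop shows the large sander's spindle at (284,165) and the drum with its cross hub at (275,221). All five items are there: the long block, two small blocks and two pads. Next I'll measure the case, the bar and the drum and spindle angles.

```bash
cat >> h.py <<'E'
from scipy.ndimage import map_coordinates
def rect(n,img,cx,cy,z,half=30,res=0.5):
    """rectified view of plane z about (cx,cy); rows = world x, cols = world y, offsets in mm"""
    p=r.camera_params(n); T=np.linalg.inv(p['pose']); g=np.arange(-half,half+.1,res)
    X,Y=np.meshgrid(cx+g,cy+g,indexing='ij'); Q=np.stack([X,Y,0*X+z,0*X+1],-1)@T.T
    u=p['fx']*Q[...,0]/Q[...,2]+p['cx']; v=p['fy']*Q[...,1]/Q[...,2]+p['cy']
    return map_coordinates(img.astype(float),[v,u],order=1),X-cx,Y-cy
def four(W,X,Y,r0,r1):
    rr=np.hypot(X,Y); m=(rr>r0)&(rr<r1); a=np.arctan2(Y,X)[m]; w=W[m]-W[m].mean()
    c=(w*np.exp(4j*a)).sum(); return np.degrees(np.angle(c))/4, abs(c)/abs(w).sum()
def plan(*ts,start=None):
    s=r.sense(); p,yaw=(s['tool_pos'],s['tcp_rot'][2]) if start is None else start
    for t in ts:
        q,y2=np.array(t[:3],float),t[3]; c,sn=np.cos(np.radians(yaw)),np.sin(np.radians(yaw)); d=q-p
        sh=[c*d[0]+sn*d[1], sn*d[0]-c*d[1], -d[2]]; dy=(y2-yaw+180)%360-180
        print('shift',np.round(sh,1),'rot z',round(np.radians(-dy),3),'rows>=',max(np.linalg.norm(d)/50,abs(dy)/8.59).round(1)); p,yaw=q,y2
E
python3 - <<'E'
from h import *
import itertools
z=np.load('last_top.npz'); im,d=z['im'],z['d']; g=cv2.cvtColor(im,6); P=cloud('top',d)
for nm,c,zz,r0,r1,s in(('drum',(419.7,136.2),75,7,17,1),('spin',(579.5,114),68,4,13,1),('spin47',(579.5,114),62,9,15,1)):
    for dx,dy in((0,0),(2,0),(-2,0),(0,2),(0,-2)):
        W,X,Y=rect('top',g,c[0]+dx,c[1]+dy,zz); D,_,_=rect('top',P[...,2],c[0]+dx,c[1]+dy,zz); print(nm,dx,dy,'bright',four(W,X,Y,r0,r1),'depth',four(D,X,Y,r0,r1))
# case floor
m=(P[...,2]>1)&(P[...,2]<13)&(np.hypot(P[...,0]-481,P[...,1]+241)<130)
m2=np.zeros(m.shape,np.uint8); m2[150:240,360:460]=m[150:240,360:460]
n,l,s,_=cv2.connectedComponentsWithStats(m2)
for i in range(1,n):
    if s[i,4]>100: print('floor',cv2.minAreaRect(P[l==i][:,:2].astype(np.float32)),P[l==i][:,2].mean())
m=(P[...,2]>70)&(P[...,2]<78); m[:150]=0; m[:,:360]=0;m[:,460:]=0
q=P[m]; print('rim',cv2.minAreaRect(q[:,:2].astype(np.float32)),q[:,2].mean())
b=P[115:145,405:465].reshape(-1,3); b=b[b[:,2]>235]; 
# bar: grey pixels
hsv=cv2.cvtColor(im,cv2.COLOR_BGR2HSV)[115:145,405:465].reshape(-1,3); bb=P[115:145,405:465].reshape(-1,3); k=(hsv[:,1]<50)&(bb[:,2]>200)
print('bar',k.sum(),np.median(bb[k],0),cv2.minAreaRect(bb[k][:,:2].astype(np.float32)),bb[k][:,2].max())
a,_,_=rect('top',im[...,0],419.7,136.2,75); b,_,_=rect('top',im[...,0],579.5,114,66)
cv2.imwrite('pics/rect0.png',cv2.resize(np.hstack([a,b]).astype(np.uint8),None,fx=3,fy=3))
E
```

```text
drum 0 0 bright (np.float64(29.588655327198136), np.float64(0.7154674159166978)) depth (np.float64(27.843357277983884), np.float64(0.4393406966823445))
drum 2 0 bright (np.float64(30.47814723098984), np.float64(0.6474363351790174)) depth (np.float64(34.48384422467999), np.float64(0.3105734738586775))
drum -2 0 bright (np.float64(28.463965852644687), np.float64(0.6299605270484528)) depth (np.float64(26.208793679707952), np.float64(0.5123708372496446))
drum 0 2 bright (np.float64(28.993890830649224), np.float64(0.6747860658828049)) depth (np.float64(15.80790797608415), np.float64(0.1737268966454556))
drum 0 -2 bright (np.float64(30.1253581766175), np.float64(0.5896880438987743)) depth (np.float64(29.384268781223632), np.float64(0.5656070346764228))
spin 0 0 bright (np.float64(-20.958111399188066), np.float64(0.5976070368895955)) depth (np.float64(-24.805312450289225), np.float64(0.5217690390644248))
spin 2 0 bright (np.float64(-22.36247910933099), np.float64(0.3475577721707092)) depth (np.float64(-32.78967102763654), np.float64(0.32934864246601336))
spin -2 0 bright (np.float64(-19.753
[... 1182 characters left out ...]
(0.5282393091324532))
floor ((504.61029052734375, -128.41224670410156), (26.374902725219727, 130.63241577148438), 79.06621551513672) 3.4001549715114834
floor ((485.2014465332031, -245.73211669921875), (186.7130584716797, 123.4027328491211), 78.82144927978516) 7.287165065568385
floor ((392.5267333984375, -201.53134155273438), (140.55746459960938, 50.07470703125), 79.61833953857422) 3.222773307670504
rim ((486.8450012207031, -242.13235473632812), (204.56497192382812, 153.79190063476562), 78.71769714355469) 74.65296437953769
bar 222 [ 630.59047528 -270.78288059  262.14634086] ((626.5781860351562, -269.74078369140625), (98.00506591796875, 22.97089195251465), 78.72823333740234) 268.51443874595225
```

View pics/rect0.png

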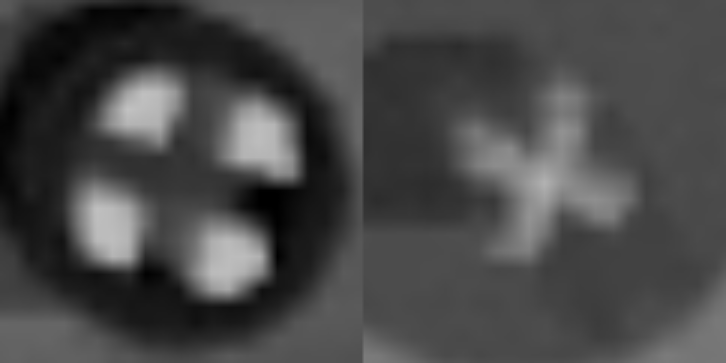

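The rectified patches show the hub's four bright quadrants, which puts the slots at about -15.4°, and the spindle cross at about -20°. I'll go for the drum first.

Run:
```python
from h import *
plan((419.7,136.8,130,182),(419.7,136.8,31,182))
```

```text
shift [-350.2 -330.6  100.3] rot z -0.375 rows>= 9.8
shift [-0.  0. 99.] rot z 0.0 rows>= 2.0
```

Emit:
jog_arm:
  rows:
    - [[-350,-331,100],[0,0,-0.375]]
    - [[-350,-331,100],[0,0,-0.375]]
    - [[-350,-331,100],[0,0,-0.375]]
    - [[-350,-331,100],[0,0,-0.375]]
    - [[-350,-331,100],[0,0,-0.375]]
    - [[-350,-331,100],[0,0,-0.375]]
    - [[-350,-331,100],[0,0,-0.375]]
    - [[-350,-331,100],[0,0,-0.375]]
    - [[-350,-331,100],[0,0,-0.375]]
    - [[-350,-331,100],[0,0,-0.375]]
  grip: 85

```text
time: 1.1
tool_pos: [419.9, 134.6, 130.6]
tcp_rot: [-180.0, -0.0, -178.0]
ft_force: [2.1, 0.8, 0.3]
finger_gap: 85.2
grip_force: 0.0
```

Emit:
jog_arm:
  rows:
    - [[0,0,0],[0,0,0]]
    - [[0,0,0],[0,0,0]]
    - [[0,0,0],[0,0,0]]

```text
time: 1.4
tool_pos: [419.3, 137.6, 131.3]
tcp_rot: [180.0, -0.0, -178.0]
ft_force: [0.2, 0.0, 0.1]
finger_gap: 85.1
grip_force: 0.0
```

Run:
```python
from h import *
im,d=snap('top'); P=cloud('top',d)
s=r.sense();print(s['time'],s['tool_pos'],s['tcp_rot'],s['ft_force'])
plan((419.7,136.8,130,182),(419.7,136.8,31,182))
cv2.imwrite('pics/t1.png',cv2.resize(im[110:260,170:345],None,fx=4,fy=4,interpolation=cv2.INTER_CUBIC))
im,d=snap('side'); cv2.imwrite('pics/s1.png',cv2.resize(im[130:280,200:420],None,fx=3.5,fy=3.5,interpolation=cv2.INTER_CUBIC))
```

```text
1.45 [419.30763525 137.93662761 131.44838728] [ 1.79980692e+02  1.61944979e-03 -1.77907758e+02] [-0.28561452  0.31198897  0.69078295]
shift [-0.4 -1.2  1.4] rot z 0.002 rows>= 0.0
shift [-0.  0. 99.] rot z 0.0 rows>= 2.0
```

Emit:
jog_arm:
  rows:
    - [[0,-1,30],[0,0,0]]
    - [[0,-1,60],[0,0,0]]
    - [[0,-1,80],[0,0,0]]
    - [[0,-1,100],[0,0,0]]
    - [[0,-1,100],[0,0,0]]
    - [[0,-1,100],[0,0,0]]

```text
time: 2.1
tool_pos: [419.3, 136.8, 31.6]
tcp_rot: [-180.0, -0.0, -177.9]
ft_force: [0.9, 1.2, -0.9]
finger_gap: 84.9
grip_force: 0.0
```

Emit:
jog_arm:
  rows:
    - [[0,0,0],[0,0,0]]
    - [[0,0,0],[0,0,0]]
    - [[0,0,0],[0,0,0]]
    - [[0,0,0],[0,0,0]]
    - [[0,0,0],[0,0,0]]
    - [[0,0,0],[0,0,0]]
  grip: 40
  force: 40

```text
time: 2.7
tool_pos: [420.9, 136.4, 33.0]
tcp_rot: [180.0, 0.1, -178.0]
ft_force: [-1.6, 1.4, 6.5]
finger_gap: 56.5
grip_force: 42.1
```

Emit:
jog_arm:
  rows:
    - [[0,0,-30],[0,0,0]]
    - [[0,0,-70],[0,0,0]]
    - [[0,0,-110],[0,0,0]]
    - [[0,0,-110],[0,0,0]]
    - [[0,0,-110],[0,0,0]]

```text
time: 3.2
tool_pos: [420.7, 136.2, 142.8]
tcp_rot: [180.0, 0.2, -178.0]
ft_force: [-0.8, -0.0, -2.6]
finger_gap: 56.4
grip_force: 43.9
```

Run:
```python
from h import *
s=r.sense();print(s['time'],s['tool_pos'],s['tcp_rot'],s['ft_force'],s['finger_gap'])
im,d=snap('top');P=cloud('top',d)
plan((579.3,113.7,141,177.4),(579.3,113.7,99,177.4))
im2,d2=snap('side')
c1=cv2.resize(im[130:250,220:340],(396,396),interpolation=cv2.INTER_CUBIC);c2=cv2.resize(im2[110:230,230:350],(396,396),interpolation=cv2.INTER_CUBIC)
cv2.imwrite('pics/a2.png',np.hstack([c1,c2]))
```

```text
3.2 [420.73983969 136.18068278 142.79617734] [ 179.96748724    0.20097716 -177.98665304] [-0.76586526 -0.03156669 -2.6067891 ] 56.44549642604881
shift [-1.589e+02 -2.780e+01  1.000e-01] rot z 0.081 rows>= 3.2
shift [ 0.  0. 42.] rot z -0.0 rows>= 0.8
```

View pics/a2.png

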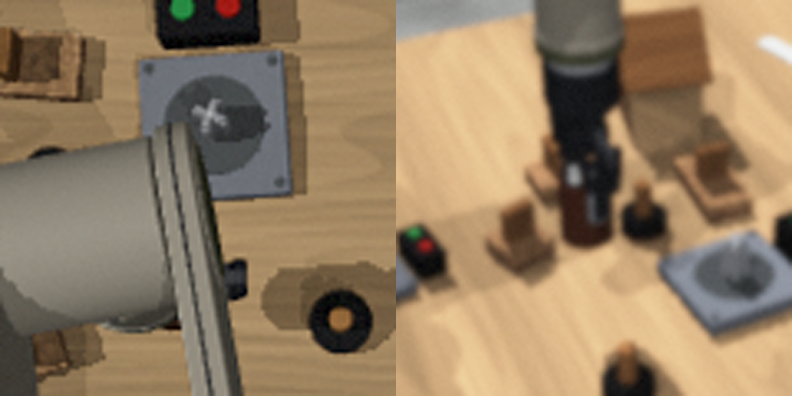

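The drum is held; it hangs from the gripper in the right crop. Now I'll move it over the spindle.

Emit:
jog_arm:
  rows:
    - [[-40,-7,0],[0,0,0.02]]
    - [[-80,-14,0],[0,0,0.04]]
    - [[-120,-21,0],[0,0,0.08]]
    - [[-159,-28,0],[0,0,0.08]]
    - [[-159,-28,0],[0,0,0.08]]
    - [[-159,-28,0],[0,0,0.08]]
    - [[-159,-28,0],[0,0,0.08]]
    - [[-159,-28,0],[0,0,0.08]]

```text
time: 4.1
tool_pos: [578.4, 113.9, 141.0]
tcp_rot: [-180.0, -0.0, 177.5]
ft_force: [-0.2, -0.1, -1.2]
finger_gap: 56.6
grip_force: 43.9
```

Run:
```python
from h import *
s=r.sense();print(s['tool_pos'],s['ft_force'],s['finger_gap'])
plan((579.3,113.7,141,177.4),(579.3,113.7,103,177.4))
im2,d2=snap('side')
c=im2[120:220,280:380]; cv2.imwrite('pics/a3.png',cv2.resize(c,(600,600),interpolation=cv2.INTER_CUBIC))
P=cloud('side',d2); 
hsv=cv2.cvtColor(im2,cv2.COLOR_BGR2HSV)
m=(P[...,2]>115)&(P[...,2]<160)&(np.hypot(P[...,0]-579,P[...,1]-114)<45)
m&=(hsv[...,0]<20)&(hsv[...,1]>70)&(hsv[...,2]<140)
q=P[m]; print(len(q))
from scipy.optimize import least_squares
print(least_squares(lambda c:np.hypot(q[:,0]-c[0],q[:,1]-c[1])-28,[579,114],loss='soft_l1').x)
```

```text
[578.40849178 113.88397353 141.02086248] [-0.17543719 -0.1425936  -1.15300391] 56.61874813241928
shift [-0.9 -0.1  0. ] rot z 0.001 rows>= 0.0
shift [ 0.  0. 38.] rot z -0.0 rows>= 0.8
135
[576.88036784 116.16384941]
```

View pics/a3.png

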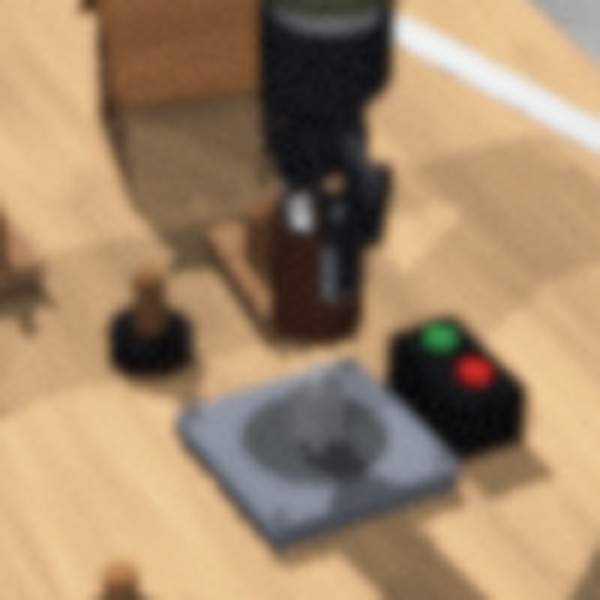

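The side crop shows the drum centred above the spindle. I'll lower it in steps and watch the force.

Emit:
jog_arm:
  rows:
    - [[-1,0,20],[0,0,0]]
    - [[-1,0,36],[0,0,0]]
    - [[-1,0,39],[0,0,0]]
    - [[-1,0,42],[0,0,0]]
    - [[-1,0,44],[0,0,0]]
    - [[-1,0,46],[0,0,0]]
    - [[-1,0,46],[0,0,0]]

```text
time: 4.85
tool_pos: [580.7, 113.6, 95.5]
tcp_rot: [180.0, 0.0, 177.4]
ft_force: [0.3, -0.4, -1.8]
finger_gap: 56.4
grip_force: 43.9
```

Emit:
jog_arm:
  rows:
    - [[0,0,3],[0,0,0]]
    - [[0,0,5],[0,0,0]]
    - [[0,0,7],[0,0,0]]
    - [[0,0,7],[0,0,0]]

```text
time: 5.25
tool_pos: [580.2, 113.5, 87.8]
tcp_rot: [-180.0, -0.0, 177.4]
ft_force: [0.4, -0.1, -1.8]
finger_gap: 56.6
grip_force: 43.9
```

Emit:
jog_arm:
  rows:
    - [[0,0,5],[0,0,0]]
    - [[0,0,10],[0,0,0]]
    - [[0,0,16],[0,0,0]]
    - [[0,0,22],[0,0,0]]
    - [[0,0,28],[0,0,0]]
    - [[0,0,32],[0,0,0]]
    - [[0,0,34],[0,0,0]]
    - [[0,0,34],[0,0,0]]

```text
time: 6.05
tool_pos: [580.3, 113.5, 53.9]
tcp_rot: [-180.0, -0.0, 177.4]
ft_force: [0.1, -0.2, -2.5]
finger_gap: 56.5
grip_force: 43.9
```

Emit:
jog_arm:
  rows:
    - [[0,0,1],[0,0,0]]
    - [[0,0,2],[0,0,0]]
    - [[0,0,3],[0,0,0]]
    - [[0,0,3],[0,0,0]]

```text
time: 6.45
tool_pos: [581.2, 113.6, 53.1]
tcp_rot: [180.0, 0.1, 177.4]
ft_force: [-5.4, -1.1, 9.3]
finger_gap: 56.9
grip_force: 44.7
```

The drum touched the plate at the expected height. I'll release it and plan the long block.

Emit:
jog_arm:
  rows:
    - [[0,0,-1],[0,0,0]]
    - [[0,0,-1],[0,0,0]]
    - [[0,0,-1],[0,0,0]]
    - [[0,0,-1],[0,0,0]]
    - [[0,0,-40],[0,0,0]]
    - [[0,0,-80],[0,0,0]]
    - [[0,0,-90],[0,0,0]]
    - [[0,0,-90],[0,0,0]]
  grip: 85

```text
time: 7.25
tool_pos: [582.4, 113.8, 144.1]
tcp_rot: [180.0, 0.3, 177.4]
ft_force: [0.4, -0.7, -0.3]
finger_gap: 84.8
grip_force: 0.0
```

Run:
```python
from h import *
s=r.sense();print(s['time'],s['tool_pos'],s['ft_force'],s['finger_gap'])
plan((635.5,292.3,140,176),(635.5,292.3,26,176))
```

```text
7.25 [582.40931248 113.75312695 144.07468071] [ 0.3599213  -0.68368502 -0.25203628] 84.83961366567999
shift [-45.  180.7   4.1] rot z 0.025 rows>= 3.7
shift [  0.   0. 114.] rot z 0.0 rows>= 2.3
```

Emit:
jog_arm:
  rows:
    - [[-45,181,4],[0,0,0.025]]
    - [[-45,181,4],[0,0,0.025]]
    - [[-45,181,4],[0,0,0.025]]
    - [[-45,181,4],[0,0,0.025]]
    - [[-45,181,4],[0,0,0.025]]
    - [[-45,181,4],[0,0,0.025]]
    - [[-45,181,4],[0,0,0.025]]
  grip: 45

```text
time: 7.95
tool_pos: [632.8, 291.2, 135.5]
tcp_rot: [-179.9, -0.1, 176.0]
ft_force: [0.6, -0.3, -0.4]
finger_gap: 44.7
grip_force: 0.0
```

```bash
cat >> h.py <<'E'
def grips(lo=50,hi=75,n='top',boxes=None):
    im,d=snap(n);P=cloud(n,d); m=((P[...,2]>lo)&(P[...,2]<hi)&(P[...,0]<680)&(P[...,0]>340)&(P[...,1]>-60)&(P[...,1]<410)).astype(np.uint8)
    k,l,s,ce=cv2.connectedComponentsWithStats(m)
    for i in range(1,k):
        if s[i,4]<20: continue
        q=P[l==i]; (cx,cy),(w,h),a=cv2.minAreaRect(q[:,:2].astype(np.float32))
        print('top z',np.median(q[:,2]).round(0),'n',s[i,4],np.round([cx,cy,w,h,a],1))
    return im,d,P
E
python3 - <<'E'
from h import *
im,d,P=grips(50,110)
plan((635.5,292.3,140,176),(635.5,292.3,26,176))
im2,d2=snap('side'); cv2.imwrite('pics/a4.png',np.hstack([cv2.resize(im[110:260,170:345],(400,343)),cv2.resize(im2[110:260,220:395],(400,343))]))
E
```

```text
top z 95.0 n 191 [625.7 401.5  16.9  99.3  90. ]
top z 94.0 n 380 [580.  114.   55.4  54.4  86.5]
top z 65.0 n 41 [4.059e+02 1.100e+00 1.680e+01 1.660e+01 1.000e-01]
shift [-2.3  1.5 -3.9] rot z -0.001 rows>= 0.1
shift [  0.   0. 114.] rot z 0.0 rows>= 2.3
```

View pics/a4.png

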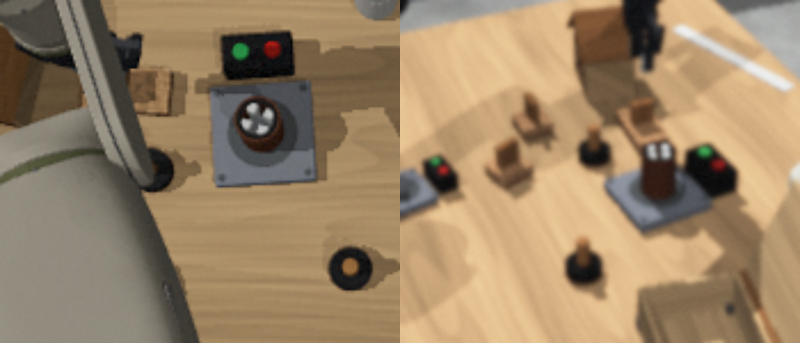

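The drum is home (top at z≈94) and the long block hasn't been disturbed. I'll grasp it now.

Emit:
jog_arm:
  rows:
    - [[-2,1,40],[0,0,0]]
    - [[-2,1,75],[0,0,0]]
    - [[-2,1,100],[0,0,0]]
    - [[-2,1,110],[0,0,0]]
    - [[-2,1,110],[0,0,0]]
    - [[-2,1,110],[0,0,0]]

```text
time: 8.65
tool_pos: [636.7, 293.1, 29.1]
tcp_rot: [180.0, 0.1, 176.0]
ft_force: [-0.2, -0.0, 1.0]
finger_gap: 45.2
grip_force: 0.0
```

Emit:
jog_arm:
  rows:
    - [[0,0,0],[0,0,0]]
    - [[0,0,0],[0,0,0]]
    - [[0,0,0],[0,0,0]]
    - [[0,0,0],[0,0,0]]
    - [[0,0,0],[0,0,0]]
  grip: 5
  force: 40

```text
time: 9.15
tool_pos: [637.1, 293.7, 29.5]
tcp_rot: [179.9, 0.2, 176.0]
ft_force: [-0.8, -0.4, 6.4]
finger_gap: 13.3
grip_force: 40.6
```

Emit:
jog_arm:
  rows:
    - [[0,0,-40],[0,0,0]]
    - [[0,0,-80],[0,0,0]]
    - [[0,0,-120],[0,0,0]]
    - [[0,0,-125],[0,0,0]]

```text
time: 9.55
tool_pos: [639.1, 294.7, 160.5]
tcp_rot: [179.7, 0.6, 176.0]
ft_force: [1.7, 0.2, -0.7]
finger_gap: 13.6
grip_force: 39.7
```

```bash
cat >> h.py <<'E'
C=np.array([481.0,-240.9]); A=-11.2
def slot(cx,cy):
    a=np.radians(A); return C+[cx*np.cos(a)-cy*np.sin(a),cx*np.sin(a)+cy*np.cos(a)]
E
python3 - <<'E'
from h import *
x,y=slot(-32,-32); print(x,y)
plan((580,0,155,170),(x,y,150,180+A),(x,y,34,180+A))
E
```

```text
443.3939357897868 -266.07506573213504
shift [  38.5 -298.1    5.5] rot z 0.105 rows>= 6.0
shift [  88.3 -285.8    5. ] rot z 0.021 rows>= 6.0
shift [  0.   0. 116.] rot z -0.0 rows>= 2.3
```

Emit:
jog_arm:
  rows:
    - [[38,-298,5],[0,0,0.105]]
    - [[38,-298,5],[0,0,0.105]]
    - [[38,-298,5],[0,0,0.105]]
    - [[38,-298,5],[0,0,0.105]]
    - [[38,-298,5],[0,0,0.105]]
    - [[38,-298,5],[0,0,0.105]]
    - [[38,-298,5],[0,0,0.105]]

```text
time: 10.25
tool_pos: [575.3, -7.1, 146.3]
tcp_rot: [-179.9, -0.1, 169.7]
ft_force: [0.4, 1.0, -2.3]
finger_gap: 13.6
grip_force: 40.4
```

Emit:
jog_arm:
  rows:
    - [[88,-286,5],[0,0,0.021]]
    - [[88,-286,5],[0,0,0.021]]
    - [[88,-286,5],[0,0,0.021]]
    - [[88,-286,5],[0,0,0.021]]
    - [[88,-286,5],[0,0,0.021]]
    - [[88,-286,5],[0,0,0.021]]
    - [[88,-286,5],[0,0,0.021]]
    - [[88,-286,5],[0,0,0.021]]
    - [[88,-286,5],[0,0,0.021]]
    - [[88,-286,5],[0,0,0.021]]

```text
time: 11.25
tool_pos: [441.3, -266.3, 142.1]
tcp_rot: [180.0, -0.0, 168.9]
ft_force: [-0.1, 0.1, -1.8]
finger_gap: 13.3
grip_force: 41.0
```

Run:
```python
from h import *
print(r.sense()['tool_pos'],r.sense()['tcp_rot'])
x,y=slot(-32,-32)
plan((x,y,35,180+A))
im,d=snap('top');im2,d2=snap('side'); cv2.imwrite('pics/a5.png',np.hstack([cv2.resize(im[110:260,340:490],(400,400)),cv2.resize(im2[180:310,300:430],(400,400))]))
```

```text
[ 441.27269791 -266.32023049  142.06138498] [ 1.79971678e+02 -1.44479388e-02  1.68899927e+02]
shift [ -2.    0.6 107.1] rot z 0.002 rows>= 2.1
```

View pics/a5.png

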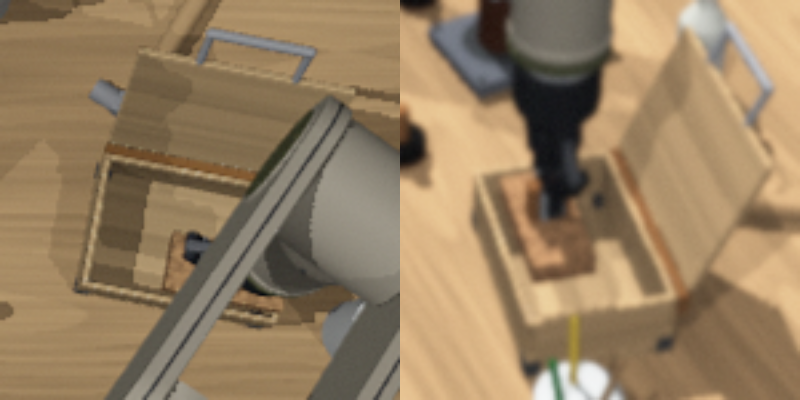

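The long block hangs square over its row in the case. I'll lower it.

Emit:
jog_arm:
  rows:
    - [[-2,1,25],[0,0,0]]
    - [[-2,1,50],[0,0,0]]
    - [[-2,1,75],[0,0,0]]
    - [[-2,1,95],[0,0,0]]
    - [[-2,1,102],[0,0,0]]
    - [[-2,1,105],[0,0,0]]
    - [[-2,1,107],[0,0,0]]
    - [[-2,1,107],[0,0,0]]
    - [[-2,1,107],[0,0,0]]

```text
time: 12.25
tool_pos: [443.5, -267.6, 36.4]
tcp_rot: [-180.0, 0.1, 168.8]
ft_force: [-0.5, 0.4, -1.6]
finger_gap: 13.7
grip_force: 40.8
```

Emit:
jog_arm:
  rows:
    - [[0,0,1],[0,0,0]]
    - [[0,0,2],[0,0,0]]
    - [[0,0,2],[0,0,0]]

```text
time: 12.55
tool_pos: [443.4, -267.7, 35.4]
tcp_rot: [-180.0, 0.1, 168.8]
ft_force: [-6.1, 3.1, 14.1]
finger_gap: 13.6
grip_force: 43.3
```

Emit:
jog_arm:
  rows:
    - [[0,0,0],[0,0,0]]
    - [[0,0,0],[0,0,0]]
    - [[0,0,0],[0,0,0]]
    - [[0,0,-30],[0,0,0]]
    - [[0,0,-70],[0,0,0]]
    - [[0,0,-115],[0,0,0]]
    - [[0,0,-115],[0,0,0]]
    - [[0,0,-115],[0,0,0]]
  grip: 40

```text
time: 13.35
tool_pos: [443.7, -267.9, 149.9]
tcp_rot: [-179.9, 0.2, 168.8]
ft_force: [-0.5, 1.1, -0.1]
finger_gap: 40.1
grip_force: 0.0
```

Run:
```python
from h import *
print(r.sense()['tool_pos'])
plan((406,1.3,140,125),(406,1.3,27,125))
grips()
im2,d2=snap('side'); 
P=cloud('side',d2); m=(P[...,2]>62)&(P[...,2]<76)&(np.hypot(P[...,0]-443,P[...,1]+266)<25); print(m.sum(),P[m].mean(0) if m.any() else 0)
```

```text
[ 443.73299658 -267.90882961  149.89429336]
shift [ 89.4 256.7   9.9] rot z 0.764 rows>= 5.4
shift [  0.   0. 113.] rot z 0.0 rows>= 2.3
top z 68.0 n 57 [585.5 115.5  28.6  25.1  27. ]
top z 60.0 n 33 [561.7 108.2  15.8  50.   17.8]
top z 64.0 n 46 [530.6 255.9  17.8  18.   85.9]
top z 64.0 n 93 [468.  379.2  13.7  39.5   1. ]
top z 65.0 n 41 [4.059e+02 1.200e+00 1.680e+01 1.660e+01 4.000e-01]
top z 65.0 n 90 [386.5 272.9  39.3  14.5  18.7]
77 [ 439.45225269 -268.15730463   69.87363787]
```

The long block is placed and the rest are unmoved. Next is the pad at (406,1).

Run:
```python
from h import *
x,y=slot(32,-62)
plan((406,1.3,140,168.8),(406,1.3,28,168.8),(406,1.3,150,168.8),(x,y,150,168.8),(x,y,35,168.8))
```

```text
shift [ 87.6 255.8   7. ] rot z -0.0 rows>= 5.4
shift [  0.   0. 112.] rot z -0.0 rows>= 2.2
shift [   0.    0. -122.] rot z -0.0 rows>= 2.4
shift [-152.6 -285.    -0. ] rot z -0.0 rows>= 6.5
shift [  0.   0. 115.] rot z -0.0 rows>= 2.3
```

Emit:
jog_arm:
  rows:
    - [[88,256,7],[0,0,0]]
    - [[88,256,7],[0,0,0]]
    - [[88,256,7],[0,0,0]]
    - [[88,256,7],[0,0,0]]
    - [[88,256,7],[0,0,0]]
    - [[88,256,7],[0,0,0]]
    - [[88,256,7],[0,0,0]]
    - [[88,256,7],[0,0,0]]
    - [[88,256,7],[0,0,0]]
  grip: 45

```text
time: 14.35
tool_pos: [405.9, 0.3, 140.5]
tcp_rot: [-180.0, -0.1, 168.7]
ft_force: [0.5, 0.7, 0.2]
finger_gap: 45.0
grip_force: 0.0
```

Emit:
jog_arm:
  rows:
    - [[0,0,40],[0,0,0]]
    - [[0,0,80],[0,0,0]]
    - [[0,0,100],[0,0,0]]
    - [[0,0,111],[0,0,0]]
    - [[0,0,111],[0,0,0]]
    - [[0,0,111],[0,0,0]]

```text
time: 14.95
tool_pos: [407.0, 0.5, 31.2]
tcp_rot: [180.0, 0.1, 168.7]
ft_force: [1.1, -1.1, 0.6]
finger_gap: 45.0
grip_force: 0.0
```

Emit:
jog_arm:
  rows:
    - [[0,0,0],[0,0,0]]
    - [[0,0,0],[0,0,0]]
    - [[0,0,0],[0,0,0]]
    - [[0,0,0],[0,0,0]]
    - [[0,0,0],[0,0,0]]
  grip: 5

```text
time: 15.45
tool_pos: [407.6, 0.9, 31.7]
tcp_rot: [-180.0, 0.2, 168.8]
ft_force: [-0.6, -0.5, 7.2]
finger_gap: 18.8
grip_force: 39.1
```

Emit:
jog_arm:
  rows:
    - [[0,0,-40],[0,0,0]]
    - [[0,0,-80],[0,0,0]]
    - [[0,0,-121],[0,0,0]]
    - [[0,0,-121],[0,0,0]]
    - [[0,0,-121],[0,0,0]]

```text
time: 15.95
tool_pos: [407.3, 1.0, 152.6]
tcp_rot: [180.0, 0.2, 168.8]
ft_force: [0.4, -0.8, -3.0]
finger_gap: 19.1
grip_force: 39.5
```

Run:
```python
from h import *
s=r.sense();print(s['tool_pos'],s['finger_gap'])
x,y=slot(32,-62)
plan((x,y,150,168.8),(x,y,35,168.8))
```

```text
[407.2502951    1.02512092 152.61809568] 19.13246253266112
shift [-151.4 -285.     2.6] rot z -0.0 rows>= 6.5
shift [  0.   0. 115.] rot z -0.0 rows>= 2.3
```

Emit:
jog_arm:
  rows:
    - [[-151,-285,2],[0,0,0]]
    - [[-151,-285,2],[0,0,0]]
    - [[-151,-285,2],[0,0,0]]
    - [[-151,-285,2],[0,0,0]]
    - [[-151,-285,2],[0,0,0]]
    - [[-151,-285,2],[0,0,0]]
    - [[-151,-285,2],[0,0,0]]
    - [[-151,-285,2],[0,0,0]]
    - [[-151,-285,2],[0,0,0]]
    - [[-151,-285,2],[0,0,0]]

```text
time: 16.95
tool_pos: [498.1, -306.3, 147.9]
tcp_rot: [179.9, -0.1, 168.8]
ft_force: [-0.0, 0.6, -1.1]
finger_gap: 19.3
grip_force: 39.6
```

Emit:
jog_arm:
  rows:
    - [[0,0,0],[0,0,0]]
    - [[0,0,20],[0,0,0]]
    - [[0,0,20],[0,0,0]]

```text
time: 17.25
tool_pos: [497.6, -305.9, 126.9]
tcp_rot: [179.9, -0.2, 168.9]
ft_force: [-0.5, 1.4, -1.6]
finger_gap: 18.9
grip_force: 39.6
```

Run:
```python
from h import *
s=r.sense();print(s['tool_pos'],s['finger_gap'])
x,y=slot(32,-62)
plan((x,y,38,168.8))
```

```text
[ 497.55897488 -305.85440738  126.93188781] 18.926708563921245
shift [-3.1 -1.5 88.9] rot z 0.001 rows>= 1.8
```

Emit:
jog_arm:
  rows:
    - [[-2,-1,25],[0,0,0]]
    - [[-2,-1,50],[0,0,0]]
    - [[-2,-1,70],[0,0,0]]
    - [[-2,-1,82],[0,0,0]]
    - [[-2,-1,87],[0,0,0]]
    - [[-2,-1,89],[0,0,0]]
    - [[-2,-1,90],[0,0,0]]
    - [[-2,-1,90],[0,0,0]]

```text
time: 18.05
tool_pos: [501.3, -309.7, 40.4]
tcp_rot: [-180.0, 0.1, 168.8]
ft_force: [0.5, -0.6, -0.9]
finger_gap: 18.8
grip_force: 39.6
```

Emit:
jog_arm:
  rows:
    - [[0,-1,1],[0,0,0]]
    - [[0,-1,2],[0,0,0]]
    - [[0,-1,3],[0,0,0]]
    - [[0,-1,3],[0,0,0]]

```text
time: 18.45
tool_pos: [500.9, -310.6, 37.8]
tcp_rot: [-180.0, 0.0, 168.8]
ft_force: [-4.2, 2.7, 9.6]
finger_gap: 18.7
grip_force: 40.7
```

Emit:
jog_arm:
  rows:
    - [[0,0,0],[0,0,0]]
    - [[0,0,0],[0,0,0]]
    - [[0,0,0],[0,0,0]]
    - [[0,0,-30],[0,0,0]]
    - [[0,0,-70],[0,0,0]]
    - [[0,0,-110],[0,0,0]]
    - [[0,0,-110],[0,0,0]]
    - [[0,0,-110],[0,0,0]]
  grip: 40

```text
time: 19.25
tool_pos: [501.4, -310.9, 147.9]
tcp_rot: [-179.9, 0.2, 168.8]
ft_force: [0.0, 0.1, -0.9]
finger_gap: 40.1
grip_force: 0.0
```

Run:
```python
from h import *
print(r.sense()['tool_pos'])
grips()
x,y=slot(32,62)
plan((530.6,256,150,168.8),(530.6,256,29,168.8),(530.6,256,160,168.8),(x,y,150,168.8))
```

```text
[ 501.39864392 -310.92268689  147.92814155]
top z 66.0 n 57 [585.  116.8  28.8  27.7  26.3]
top z 60.0 n 35 [563.4 106.8  18.5  51.9  23.8]
top z 64.0 n 47 [531.2 256.2  17.6  18.6   2.2]
top z 64.0 n 90 [468.1 379.6  14.1  40.8   0.9]
top z 64.0 n 87 [386.3 272.3  39.   14.5  18.4]
shift [ 80.6 561.3  -3.9] rot z -0.0 rows>= 11.3
shift [  0.   0. 121.] rot z -0.0 rows>= 2.4
shift [   0.    0. -131.] rot z -0.0 rows>= 2.6
shift [ -79.9 -435.1   10. ] rot z -0.0 rows>= 8.8
```

Emit:
jog_arm:
  rows:
    - [[40,281,-2],[0,0,0]]
    - [[40,281,-2],[0,0,0]]
    - [[40,281,-2],[0,0,0]]
    - [[40,281,-2],[0,0,0]]
    - [[40,281,-2],[0,0,0]]
    - [[40,281,-2],[0,0,0]]
  grip: 45

```text
time: 19.9
tool_pos: [514.3, -23.6, 146.1]
tcp_rot: [180.0, -0.2, 168.9]
ft_force: [0.9, 0.1, -0.1]
finger_gap: 44.9
grip_force: 0.0
```

Emit:
jog_arm:
  rows:
    - [[41,280,-2],[0,0,0]]
    - [[41,280,-2],[0,0,0]]
    - [[41,280,-2],[0,0,0]]
    - [[41,280,-2],[0,0,0]]
    - [[41,280,-2],[0,0,0]]
    - [[41,280,-2],[0,0,0]]
    - [[41,280,-2],[0,0,0]]
    - [[41,280,-2],[0,0,0]]
    - [[41,280,-2],[0,0,0]]
    - [[41,280,-2],[0,0,0]]

```text
time: 20.9
tool_pos: [530.0, 254.4, 149.6]
tcp_rot: [-179.9, -0.1, 168.7]
ft_force: [0.9, -0.1, 0.2]
finger_gap: 45.0
grip_force: 0.0
```

Run:
```python
from h import *
print(r.sense()['tool_pos'])
plan((531,256,29,168.8))
im2,d2=snap('side');P=cloud('side',d2)
for c in((531,256),(468,379),(386,273)):
    m=(P[...,2]>55)&(P[...,2]<76)&(np.hypot(P[...,0]-c[0],P[...,1]-c[1])<22); print(c,m.sum(),P[m].mean(0) if m.any() else 0)
```

```text
[529.98567294 254.39615502 149.61187609]
shift [ -0.7   1.8 120.6] rot z -0.002 rows>= 2.4
(531, 256) 25 [529.26112305 255.6695402   62.86123245]
(468, 379) 31 [465.3379403  375.92788278  64.57282916]
(386, 273) 48 [384.58270947 270.85306873  63.60632223]
```

Emit:
jog_arm:
  rows:
    - [[-1,1,40],[0,0,0]]
    - [[-1,1,80],[0,0,0]]
    - [[-1,1,110],[0,0,0]]
    - [[-1,1,120],[0,0,0]]
    - [[-1,1,120],[0,0,0]]
    - [[-1,1,120],[0,0,0]]

```text
time: 21.55
tool_pos: [532.6, 256.7, 32.1]
tcp_rot: [179.9, 0.1, 168.7]
ft_force: [1.0, -0.2, 0.9]
finger_gap: 45.2
grip_force: 0.0
```

Emit:
jog_arm:
  rows:
    - [[0,0,0],[0,0,0]]
    - [[0,0,0],[0,0,0]]
    - [[0,0,0],[0,0,0]]
    - [[0,0,0],[0,0,0]]
    - [[0,0,0],[0,0,0]]
  grip: 5

```text
time: 22.05
tool_pos: [533.0, 257.2, 32.7]
tcp_rot: [179.9, 0.2, 168.8]
ft_force: [-0.6, -0.7, 6.9]
finger_gap: 18.7
grip_force: 39.1
```

Emit:
jog_arm:
  rows:
    - [[0,0,-40],[0,0,0]]
    - [[0,0,-80],[0,0,0]]
    - [[0,0,-130],[0,0,0]]
    - [[0,0,-130],[0,0,0]]

```text
time: 22.45
tool_pos: [536.1, 258.5, 170.2]
tcp_rot: [179.6, 0.7, 168.8]
ft_force: [1.5, 0.6, -0.3]
finger_gap: 18.9
grip_force: 39.3
```

Emit:
jog_arm:
  rows:
    - [[-80,-435,5],[0,0,0]]
    - [[-80,-435,5],[0,0,0]]
    - [[-80,-435,5],[0,0,0]]
    - [[-80,-435,5],[0,0,0]]
    - [[-80,-435,5],[0,0,0]]
    - [[-80,-435,5],[0,0,0]]
    - [[-80,-435,5],[0,0,0]]
    - [[-80,-435,5],[0,0,0]]
    - [[-80,-435,5],[0,0,0]]
    - [[-80,-435,5],[0,0,0]]

```text
time: 23.45
tool_pos: [524.6, -190.9, 155.6]
tcp_rot: [-179.9, 0.1, 168.5]
ft_force: [-0.0, -0.0, -1.9]
finger_gap: 18.9
grip_force: 39.6
```

Emit:
jog_arm:
  rows:
    - [[0,0,20],[0,0,0]]
    - [[0,0,20],[0,0,0]]
    - [[0,0,20],[0,0,0]]
    - [[0,0,20],[0,0,0]]

```text
time: 23.85
tool_pos: [525.6, -185.2, 136.1]
tcp_rot: [-180.0, 0.0, 168.8]
ft_force: [0.4, 0.2, -0.9]
finger_gap: 18.6
grip_force: 39.6
```

Run:
```python
from h import *
s=r.sense();print(s['tool_pos'],s['finger_gap'])
x,y=slot(32,62)
plan((x,y,38,168.8))
```

```text
[ 525.63096492 -185.1977097   136.13486148] 18.640276569537352
shift [ 1.  -1.3 98.1] rot z 0.001 rows>= 2.0
```

Emit:
jog_arm:
  rows:
    - [[1,-1,30],[0,0,0]]
    - [[1,-1,60],[0,0,0]]
    - [[1,-1,80],[0,0,0]]
    - [[1,-1,92],[0,0,0]]
    - [[1,-1,96],[0,0,0]]
    - [[1,-1,98],[0,0,0]]
    - [[1,-1,99],[0,0,0]]
    - [[1,-1,99],[0,0,0]]

```text
time: 24.65
tool_pos: [525.5, -186.9, 38.7]
tcp_rot: [-180.0, 0.2, 168.8]
ft_force: [-2.9, 1.1, 4.6]
finger_gap: 18.9
grip_force: 40.2
```

Emit:
jog_arm:
  rows:
    - [[0,0,0],[0,0,0]]
    - [[0,0,0],[0,0,0]]
    - [[0,0,0],[0,0,0]]
    - [[0,0,-30],[0,0,0]]
    - [[0,0,-70],[0,0,0]]
    - [[0,0,-110],[0,0,0]]
    - [[0,0,-110],[0,0,0]]
    - [[0,0,-110],[0,0,0]]
  grip: 40

```text
time: 25.45
tool_pos: [525.0, -186.7, 147.7]
tcp_rot: [-180.0, 0.2, 168.8]
ft_force: [0.3, 0.4, -1.0]
finger_gap: 40.2
grip_force: 0.0
```

Run:
```python
from h import *
print(r.sense()['tool_pos'])
grips()
x,y=slot(-32,61)
plan((386.4,272.6,150,198.5),(386.4,272.6,29,198.5),(386.4,272.6,150,198.5),(x,y,150,168.8))
```

```text
[ 524.95929778 -186.66645068  147.74761131]
top z 55.0 n 21 [648.1 405.8   2.6  51.3  80.4]
top z 67.0 n 55 [585.2 116.2  27.9  27.5  30.5]
top z 60.0 n 35 [563.4 106.8  17.9  51.9  24.1]
top z 64.0 n 92 [467.9 379.2  13.6  39.7   0.8]
top z 64.0 n 88 [386.6 273.2  39.6  14.6  17.9]
shift [224.1 423.3  -4. ] rot z -0.519 rows>= 9.6
shift [ -0.   0. 121.] rot z -0.0 rows>= 2.4
shift [  -0.    0. -121.] rot z -0.0 rows>= 2.4
shift [  70.8 -448.1   -0. ] rot z 0.518 rows>= 9.1
```

Emit:
jog_arm:
  rows:
    - [[224,424,-3],[0,0,-0.519]]
    - [[224,424,-3],[0,0,-0.519]]
    - [[224,424,-3],[0,0,-0.519]]
    - [[224,424,-3],[0,0,-0.519]]
    - [[224,424,-3],[0,0,-0.519]]
    - [[224,424,-3],[0,0,-0.519]]
    - [[224,424,-3],[0,0,-0.519]]
    - [[224,424,-3],[0,0,-0.519]]
    - [[224,424,-3],[0,0,-0.519]]
    - [[224,424,-3],[0,0,-0.519]]
  grip: 45

```text
time: 26.5
tool_pos: [384.0, 275.4, 147.3]
tcp_rot: [180.0, -0.2, -161.4]
ft_force: [0.0, -0.5, 0.1]
finger_gap: 44.9
grip_force: 0.0
```

Emit:
jog_arm:
  rows:
    - [[0,0,0],[0,0,0]]
    - [[0,0,0],[0,0,0]]
    - [[0,0,20],[0,0,0]]
    - [[0,0,20],[0,0,0]]

```text
time: 26.9
tool_pos: [385.2, 270.8, 126.0]
tcp_rot: [-179.9, -0.3, -161.6]
ft_force: [0.4, -0.8, 0.3]
finger_gap: 45.3
grip_force: 0.0
```

Run:
```python
from h import *
s=r.sense();print(s['tool_pos'],s['tcp_rot'])
plan((386.6,273,29,198.3))
im2,d2=snap('side');P=cloud('side',d2)
for c in((468,379),(386,273),(525,-186),(500,-310),(443,-266)):
    m=(P[...,2]>55)&(P[...,2]<76)&(np.hypot(P[...,0]-c[0],P[...,1]-c[1])<22); print(c,m.sum(),P[m].mean(0) if m.any() else 0)
```

```text
[385.18680972 270.8247222  126.04070786] [-179.92021249   -0.32286386 -161.55961175]
shift [-2.   1.6 97. ] rot z 0.002 rows>= 1.9
(468, 379) 28 [465.49822145 374.30328202  63.90171457]
(386, 273) 45 [384.84273465 271.75868163  63.39461531]
(525, -186) 47 [ 520.69053346 -188.45662605   67.50006994]
(500, -310) 51 [ 496.55098883 -311.15722917   67.66888149]
(443, -266) 99 [ 440.05894182 -268.84519807   66.97300798]
```

Emit:
jog_arm:
  rows:
    - [[-2,1,40],[0,0,0]]
    - [[-2,1,75],[0,0,0]]
    - [[-2,1,97],[0,0,0]]
    - [[-2,1,97],[0,0,0]]
    - [[-2,1,97],[0,0,0]]

```text
time: 27.45
tool_pos: [388.7, 274.1, 33.0]
tcp_rot: [-180.0, -0.0, -161.5]
ft_force: [0.2, 0.4, 0.2]
finger_gap: 45.1
grip_force: 0.0
```

Emit:
jog_arm:
  rows:
    - [[0,0,0],[0,0,0]]
    - [[0,0,0],[0,0,0]]
    - [[0,0,0],[0,0,0]]
    - [[0,0,0],[0,0,0]]
    - [[0,0,0],[0,0,0]]
  grip: 5

```text
time: 27.95
tool_pos: [389.8, 275.3, 34.2]
tcp_rot: [180.0, 0.2, -161.5]
ft_force: [-0.3, -1.2, 7.3]
finger_gap: 13.4
grip_force: 40.9
```

Emit:
jog_arm:
  rows:
    - [[0,0,-40],[0,0,0]]
    - [[0,0,-80],[0,0,0]]
    - [[0,0,-120],[0,0,0]]
    - [[0,0,-120],[0,0,0]]

```text
time: 28.35
tool_pos: [392.0, 276.8, 159.7]
tcp_rot: [179.9, 0.7, -161.5]
ft_force: [1.0, -0.2, -0.4]
finger_gap: 13.6
grip_force: 39.8
```

Emit:
jog_arm:
  rows:
    - [[71,-448,0],[0,0,0.518]]
    - [[71,-448,0],[0,0,0.518]]
    - [[71,-448,0],[0,0,0.518]]
    - [[71,-448,0],[0,0,0.518]]
    - [[71,-448,0],[0,0,0.518]]
    - [[71,-448,0],[0,0,0.518]]
    - [[71,-448,0],[0,0,0.518]]
    - [[71,-448,0],[0,0,0.518]]
    - [[71,-448,0],[0,0,0.518]]
    - [[71,-448,0],[0,0,0.518]]

```text
time: 29.35
tool_pos: [463.4, -178.0, 152.4]
tcp_rot: [-179.9, 0.1, 168.6]
ft_force: [0.3, -0.2, -1.0]
finger_gap: 13.3
grip_force: 40.0
```

Emit:
jog_arm:
  rows:
    - [[0,0,10],[0,0,0]]
    - [[0,0,10],[0,0,0]]
    - [[0,0,10],[0,0,0]]
    - [[0,0,10],[0,0,0]]
    - [[0,0,10],[0,0,0]]

```text
time: 29.85
tool_pos: [463.5, -171.8, 142.6]
tcp_rot: [-180.0, 0.0, 168.9]
ft_force: [0.5, 0.4, 0.1]
finger_gap: 13.2
grip_force: 40.0
```

Run:
```python
from h import *
s=r.sense();print(s['tool_pos'],s['finger_gap'])
x,y=slot(-32,61)
plan((x,y,36,168.8))
```

```text
[ 463.54570969 -171.82907254  142.58364334] 13.24629365311369
shift [  1.5  -3.4 106.6] rot z 0.002 rows>= 2.1
```

Emit:
jog_arm:
  rows:
    - [[-2,-3,25],[0,0,0]]
    - [[-2,-3,50],[0,0,0]]
    - [[-2,-3,58],[0,0,0]]
    - [[-2,-3,58],[0,0,0]]
    - [[-2,-3,58],[0,0,0]]

```text
time: 30.35
tool_pos: [465.3, -176.1, 85.3]
tcp_rot: [-180.0, 0.1, 168.9]
ft_force: [-0.2, -0.3, -1.5]
finger_gap: 13.6
grip_force: 40.0
```

Run:
```python
from h import *
s=r.sense();print(s['tool_pos'],s['ft_force'])
im2,d2=snap('side'); im,d=snap('top'); cv2.imwrite('pics/a6.png',np.hstack([cv2.resize(im[110:260,340:490],(400,400)),cv2.resize(im2[180:310,300:430],(400,400),interpolation=cv2.INTER_CUBIC)]))
```

```text
[ 465.2558012  -176.10981941   85.34414162] [-0.20592182 -0.29293373 -1.54530155]
```

View pics/a6.png

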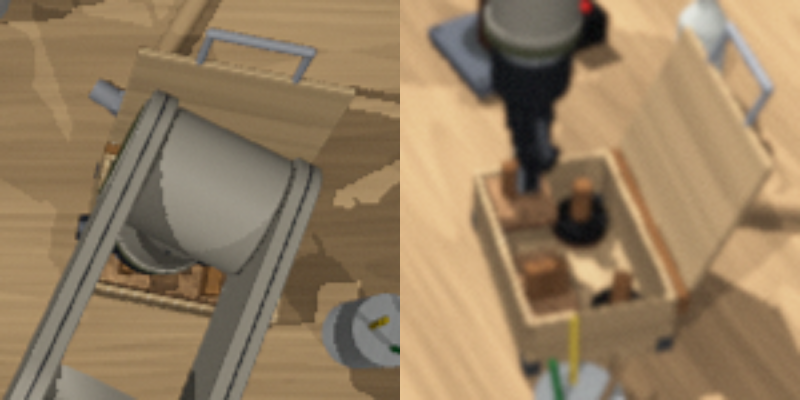

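The side crop shows the block hanging inside the near-left corner, clear of the pads and the long block. I'll lower it.

Emit:
jog_arm:
  rows:
    - [[0,0,15],[0,0,0]]
    - [[0,0,30],[0,0,0]]
    - [[0,0,38],[0,0,0]]
    - [[0,0,42],[0,0,0]]
    - [[0,0,44],[0,0,0]]
    - [[0,0,45],[0,0,0]]
    - [[0,0,46],[0,0,0]]
    - [[0,0,46],[0,0,0]]

```text
time: 31.25
tool_pos: [465.6, -176.6, 40.2]
tcp_rot: [-180.0, 0.1, 168.8]
ft_force: [-4.4, 0.3, 8.5]
finger_gap: 13.7
grip_force: 41.3
```

Emit:
jog_arm:
  rows:
    - [[0,0,0],[0,0,0]]
    - [[0,0,0],[0,0,0]]
    - [[0,0,0],[0,0,0]]
    - [[0,0,-30],[0,0,0]]
    - [[0,0,-70],[0,0,0]]
    - [[0,0,-110],[0,0,0]]
    - [[0,0,-110],[0,0,0]]
    - [[0,0,-110],[0,0,0]]
  grip: 40

```text
time: 32.05
tool_pos: [465.7, -176.6, 149.7]
tcp_rot: [-180.0, 0.2, 168.8]
ft_force: [-1.2, -0.6, -1.0]
finger_gap: 40.0
grip_force: 0.0
```

Run:
```python
from h import *
print(r.sense()['tool_pos'])
grips()
x,y=slot(32,0)
plan((467,100,150,129),(468,379.3,150,90),(468,379.3,29,90))
print('place');plan((468,100,150,84),(x,y,150,78.8),start=(np.array([468,379.3,150]),90))
```

```text
[ 465.68326219 -176.5533398   149.70702515]
top z 54.0 n 23 [648.5 405.    3.2  52.3  81.5]
top z 68.0 n 55 [584.8 116.   27.6  27.5  23.3]
top z 59.0 n 35 [563.6 106.9  17.8  51.9  24.2]
top z 63.0 n 93 [468.1 379.6  14.1  39.3   1.3]
shift [ 51.1 271.3  -1.9] rot z 0.695 rows>= 5.5
shift [216.4 176.5  -0. ] rot z 0.681 rows>= 5.6
shift [  0.   0. 121.] rot z 0.0 rows>= 2.4
place
shift [-279.3    0.    -0. ] rot z 0.105 rows>= 5.6
shift [-340.6   80.4   -0. ] rot z 0.091 rows>= 7.0
```

Emit:
jog_arm:
  rows:
    - [[51,271,0],[0,0,0.695]]
    - [[51,271,0],[0,0,0.695]]
    - [[51,271,0],[0,0,0.695]]
    - [[51,271,0],[0,0,0.695]]
    - [[51,271,0],[0,0,0.695]]
    - [[51,271,0],[0,0,0.695]]
  grip: 45

```text
time: 32.7
tool_pos: [465.7, 93.2, 146.3]
tcp_rot: [-179.9, -0.1, 128.7]
ft_force: [2.0, -0.4, -0.1]
finger_gap: 45.0
grip_force: 0.0
```

Emit:
jog_arm:
  rows:
    - [[216,177,0],[0,0,0.681]]
    - [[216,177,0],[0,0,0.681]]
    - [[216,177,0],[0,0,0.681]]
    - [[216,177,0],[0,0,0.681]]
    - [[216,177,0],[0,0,0.681]]
    - [[216,177,0],[0,0,0.681]]
    - [[216,177,0],[0,0,0.681]]
    - [[216,177,0],[0,0,0.681]]
    - [[216,177,20],[0,0,0.681]]
    - [[216,177,20],[0,0,0.681]]

```text
time: 33.7
tool_pos: [466.9, 368.7, 124.5]
tcp_rot: [-179.7, 0.2, 89.9]
ft_force: [-0.8, 0.1, -0.6]
finger_gap: 45.1
grip_force: 0.0
```

Run:
```python
from h import *
s=r.sense();print(s['tool_pos'],s['tcp_rot'])
plan((468,379.4,29,90.5))
im2,d2=snap('side');P=cloud('side',d2)
for c in((468,379),(461,-176)):
    m=(P[...,2]>55)&(P[...,2]<76)&(np.hypot(P[...,0]-c[0],P[...,1]-c[1])<22); print(c,m.sum(),P[m].mean(0) if m.any() else 0)
```

```text
[466.85473331 368.67742637 124.4577212 ] [-179.70430176    0.2242057    89.94921698]
shift [10.7  1.1 95.5] rot z -0.01 rows>= 1.9
(468, 379) 34 [465.21739411 377.8952171   63.55195062]
(461, -176) 89 [ 458.60678859 -177.44721275   66.65706938]
```

Emit:
jog_arm:
  rows:
    - [[10,1,10],[0,0,0]]
    - [[10,1,10],[0,0,0]]
    - [[10,1,10],[0,0,0]]
    - [[10,1,10],[0,0,0]]

```text
time: 34.15
tool_pos: [469.9, 381.4, 118.8]
tcp_rot: [180.0, -0.0, 90.0]
ft_force: [0.7, -0.2, -0.7]
finger_gap: 45.1
grip_force: 0.0
```

Emit:
jog_arm:
  rows:
    - [[-2,-2,30],[0,0,0]]
    - [[-2,-2,65],[0,0,0]]
    - [[-2,-2,89],[0,0,0]]
    - [[-2,-2,89],[0,0,0]]
    - [[-2,-2,89],[0,0,0]]

```text
time: 34.65
tool_pos: [467.8, 379.3, 29.8]
tcp_rot: [-180.0, 0.0, 90.0]
ft_force: [0.7, -0.5, 0.9]
finger_gap: 44.9
grip_force: 0.0
```

Emit:
jog_arm:
  rows:
    - [[0,0,0],[0,0,0]]
    - [[0,0,0],[0,0,0]]
    - [[0,0,0],[0,0,0]]
    - [[0,0,0],[0,0,0]]
    - [[0,0,0],[0,0,0]]
  grip: 5

```text
time: 35.15
tool_pos: [469.2, 380.3, 31.7]
tcp_rot: [179.8, -0.1, 90.0]
ft_force: [-0.1, -0.4, 6.5]
finger_gap: 14.1
grip_force: 40.6
```

Emit:
jog_arm:
  rows:
    - [[0,0,-40],[0,0,0]]
    - [[0,0,-80],[0,0,0]]
    - [[0,0,-120],[0,0,0]]
    - [[0,0,-120],[0,0,0]]

```text
time: 35.55
tool_pos: [471.4, 381.9, 157.8]
tcp_rot: [179.4, -0.4, 90.0]
ft_force: [0.7, 1.5, 0.2]
finger_gap: 13.5
grip_force: 39.6
```

Emit:
jog_arm:
  rows:
    - [[-279,0,0],[0,0,0.105]]
    - [[-279,0,0],[0,0,0.105]]
    - [[-279,0,0],[0,0,0.105]]
    - [[-279,0,0],[0,0,0.105]]
    - [[-279,0,0],[0,0,0.105]]
    - [[-279,0,0],[0,0,0.105]]
    - [[-279,0,0],[0,0,0.105]]
    - [[-279,0,0],[0,0,0.105]]

```text
time: 36.35
tool_pos: [467.7, 99.7, 149.3]
tcp_rot: [180.0, -0.0, 83.9]
ft_force: [0.1, 0.3, -0.9]
finger_gap: 13.5
grip_force: 39.5
```

Run:
```python
from h import *
s=r.sense();print(s['tool_pos'],s['tcp_rot'],s['finger_gap'])
x,y=slot(32,0)
plan((x,y,150,78.8),(x,y,39,78.8))
```

```text
[467.6696874   99.74922021 149.30177602] [ 1.79987781e+02 -2.00689146e-02  8.38666062e+01] 13.498915980839534
shift [-340.1   81.5   -0.7] rot z 0.088 rows>= 7.0
shift [  0.   0. 111.] rot z -0.0 rows>= 2.2
```

Emit:
jog_arm:
  rows:
    - [[-340,81,0],[0,0,0.089]]
    - [[-340,81,0],[0,0,0.089]]
    - [[-340,81,0],[0,0,0.089]]
    - [[-340,81,0],[0,0,0.089]]
    - [[-340,81,0],[0,0,0.089]]
    - [[-340,81,0],[0,0,0.089]]
    - [[-340,81,0],[0,0,0.089]]
    - [[-340,81,0],[0,0,0.089]]
    - [[-340,81,0],[0,0,0.089]]
    - [[-340,81,0],[0,0,0.089]]

```text
time: 37.35
tool_pos: [512.9, -244.6, 148.8]
tcp_rot: [-180.0, -0.1, 79.0]
ft_force: [0.1, 0.6, -1.3]
finger_gap: 13.3
grip_force: 39.6
```

Emit:
jog_arm:
  rows:
    - [[0,0,20],[0,0,0]]
    - [[0,0,20],[0,0,0]]
    - [[0,0,20],[0,0,0]]
    - [[0,0,20],[0,0,0]]
    - [[0,0,20],[0,0,0]]

```text
time: 37.85
tool_pos: [513.2, -246.2, 130.4]
tcp_rot: [179.9, 0.0, 78.9]
ft_force: [-0.3, 0.7, -0.8]
finger_gap: 13.4
grip_force: 39.6
```

Run:
```python
from h import *
s=r.sense();print(s['tool_pos'],s['tcp_rot'])
x,y=slot(32,0)
plan((x,y,38,78.8))
im,d=snap('top'); P=cloud('top',d)
im2,d2=snap('side');P2=cloud('side',d2)
for Q in(P,P2):
  for c in((461,-176),(443,-266),(525,-187),(500,-310)):
    m=(Q[...,2]>60)&(Q[...,2]<76)&(np.hypot(Q[...,0]-c[0],Q[...,1]-c[1])<24); print(c,m.sum(),Q[m].mean(0) if m.any() else 0)
```

```text
[ 513.20818028 -246.1731466   130.35707557] [1.79919702e+02 2.75722766e-02 7.89188578e+01]
shift [-1.1 -0.6 92.4] rot z 0.002 rows>= 1.8
(461, -176) 31 [ 470.11986864 -172.73857226   69.68442202]
(443, -266) 80 [ 443.31019127 -265.94948429   70.07874346]
(525, -187) 43 [ 523.86028055 -184.97711505   69.95374748]
(500, -310) 44 [ 498.82243692 -308.38532463   69.01946843]
(461, -176) 74 [ 458.73651017 -176.87553971   68.8185468 ]
(443, -266) 85 [ 439.97533118 -268.38646771   68.79323252]
(525, -187) 0 0
(500, -310) 45 [ 496.34897197 -310.68644468   69.14271817]
```

Emit:
jog_arm:
  rows:
    - [[-1,-1,25],[0,0,0]]
    - [[-1,-1,50],[0,0,0]]
    - [[-1,-1,70],[0,0,0]]
    - [[-1,-1,82],[0,0,0]]
    - [[-1,-1,88],[0,0,0]]
    - [[-1,-1,91],[0,0,0]]
    - [[-1,-1,93],[0,0,0]]
    - [[-1,-1,93],[0,0,0]]

```text
time: 38.75
tool_pos: [512.4, -247.7, 37.7]
tcp_rot: [179.9, 0.0, 78.9]
ft_force: [-0.8, -0.2, 0.2]
finger_gap: 13.5
grip_force: 39.7
```

Emit:
jog_arm:
  rows:
    - [[0,0,1],[0,0,0]]
    - [[0,0,1],[0,0,0]]

```text
time: 38.95
tool_pos: [512.5, -247.8, 37.6]
tcp_rot: [179.9, 0.1, 78.9]
ft_force: [-4.2, 2.5, 9.3]
finger_gap: 13.3
grip_force: 41.2
```

Emit:
jog_arm:
  rows:
    - [[0,0,0],[0,0,0]]
    - [[0,0,0],[0,0,0]]
    - [[0,0,0],[0,0,0]]
    - [[0,0,-30],[0,0,0]]
    - [[0,0,-70],[0,0,0]]
    - [[0,0,-120],[0,0,0]]
    - [[0,0,-120],[0,0,0]]
  grip: 28

```text
time: 39.65
tool_pos: [515.6, -249.6, 164.0]
tcp_rot: [179.3, 0.3, 78.9]
ft_force: [1.1, -1.9, 1.1]
finger_gap: 27.8
grip_force: 0.0
```

Emit:
jog_arm:
  rows:
    - [[200,-60,-100],[0,0,0]]
    - [[200,-60,-100],[0,0,0]]
    - [[200,-60,-100],[0,0,0]]
    - [[200,-60,-100],[0,0,0]]
    - [[200,-60,-100],[0,0,0]]
    - [[200,-60,-100],[0,0,0]]
    - [[200,-60,-100],[0,0,0]]
    - [[200,-60,-100],[0,0,0]]

```text
time: 40.45
tool_pos: [490.8, -40.1, 254.3]
tcp_rot: [-179.9, 0.0, 78.9]
ft_force: [-0.5, -0.4, 0.0]
finger_gap: 28.2
grip_force: 0.0
```

Run:
```python
from h import *
s=r.sense();print(s['time'],s['tool_pos'],s['tcp_rot'])
im,d=snap('top'); P=cloud('top',d)
im2,d2=snap('side')
q=P[160:240,360:460]; a=np.radians(A)
m=(q[...,2]>10)&(q[...,2]<76); 
cc=(q[...,:2]-C)@np.array([[np.cos(a),-np.sin(a)],[np.sin(a),np.cos(a)]])
k=((q[...,2]>60)&(q[...,2]<78)&(abs(cc[...,0])<62)&(abs(cc[...,1])<92)).astype(np.uint8)
n,l,st,_=cv2.connectedComponentsWithStats(k)
for i in range(1,n):
    if st[i,4]>15: print(st[i,4],cc[l==i].mean(0),q[l==i][:,2].max(),np.median(q[l==i][:,2]))
b=im[110:145,405:465]; hsv=cv2.cvtColor(b,cv2.COLOR_BGR2HSV); bb=P[110:145,405:465]; kk=(hsv[...,1]<60)&(bb[...,2]>225)
c2=(bb[kk][:,:2]-C)@np.array([[np.cos(a),-np.sin(a)],[np.sin(a),np.cos(a)]]); zz=bb[kk][:,2]
f=zz>zz.max()-12; print('bar',c2[f].mean(0),c2[f].min(0),c2[f].max(0),zz[f].mean(),zz.max())
cv2.imwrite('pics/a7.png',np.hstack([cv2.resize(im[110:260,340:490],(400,400)),cv2.resize(im2[180:310,300:430],(400,400),interpolation=cv2.INTER_CUBIC)]))
```

```text
40.45 [490.84853849 -40.06760346 254.30733023] [-1.79929889e+02  2.48475774e-02  7.88527216e+01]
19 [31.22298018 58.46616926] 76.5943026561797 70.21669074626675
82 [31.88463383  0.68528307] 75.76457287975222 70.44151643609234
48 [ 30.99328339 -62.33814085] 75.82699993022925 69.52022778916069
41 [-31.739793    57.99580641] 74.83478030172137 70.86766343545241
84 [-32.25381662 -31.56807308] 77.8301118379909 70.73922581243153
bar [153.8044982    1.26368648] [148.23362609 -49.02056949] [159.53769245  50.1830392 ] 263.33530691721586 268.5976692260789
```

View pics/a7.png

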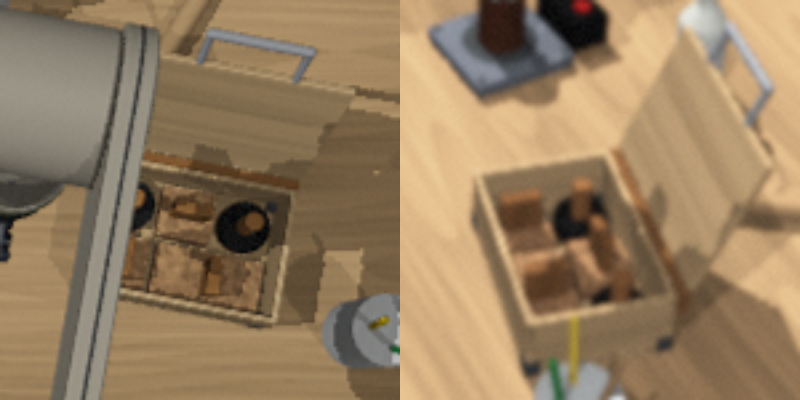

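All five items sit flat (grip tops at z≈70) with the lid clear. The bar is at about case (153, 0), z≈259. I'll move above it.

Run:
```python
from h import *
x,y=slot(153,0); print(x,y)
plan((x,y,310,78.8),(x,y,241,78.8))
```

```text
631.0861387684263 -270.6178557366557
shift [-198.6  182.4  -55.8] rot z -0.0 rows>= 5.5
shift [ 0.  0. 69.] rot z -0.0 rows>= 1.4
```

Emit:
jog_arm:
  rows:
    - [[0,0,-56],[0,0,0]]
    - [[0,0,-56],[0,0,0]]
    - [[-199,182,-56],[0,0,0]]
    - [[-199,182,-56],[0,0,0]]
    - [[-199,182,-56],[0,0,0]]
    - [[-199,182,-56],[0,0,0]]
    - [[-199,182,-56],[0,0,0]]
    - [[-199,182,-56],[0,0,0]]
    - [[-199,182,-56],[0,0,0]]
    - [[-199,182,-56],[0,0,0]]
  grip: 45

```text
time: 41.55
tool_pos: [630.9, -270.7, 310.1]
tcp_rot: [-179.9, -0.0, 78.8]
ft_force: [0.1, 1.3, -0.5]
finger_gap: 44.9
grip_force: 0.0
```

Emit:
jog_arm:
  rows:
    - [[0,0,0],[0,0,0]]
    - [[0,0,0],[0,0,0]]
    - [[0,0,0],[0,0,0]]
    - [[0,0,0],[0,0,0]]

```text
time: 41.95
tool_pos: [631.3, -269.0, 311.9]
tcp_rot: [180.0, 0.0, 78.9]
ft_force: [-0.3, 0.1, -0.3]
finger_gap: 45.1
grip_force: 0.0
```

Run:
```python
from h import *
x,y=slot(153,0); s=r.sense();print(s['time'],s['tool_pos'],s['tcp_rot'])
plan((x,y,241,78.8))
im2,d2=snap('side');im,d=snap('top');P=cloud('top',d)
q=P[130:240,230:350]; m=(q[...,2]>88)&(q[...,2]<105); print('drum',m.sum(),q[m].mean(0))
cv2.imwrite('pics/a8.png',np.hstack([cv2.resize(im[100:220,370:490],(390,390)),cv2.resize(im2[140:290,310:460],(390,390),interpolation=cv2.INTER_CUBIC)]))
```

```text
41.95 [ 631.33494743 -269.03949822  311.9220428 ] [1.79954502e+02 1.35829271e-02 7.89283918e+01]
shift [-1.6  0.1 70.9] rot z 0.002 rows>= 1.4
drum 250 [580.0995298  114.01789254  95.75046515]
```

View pics/a8.png

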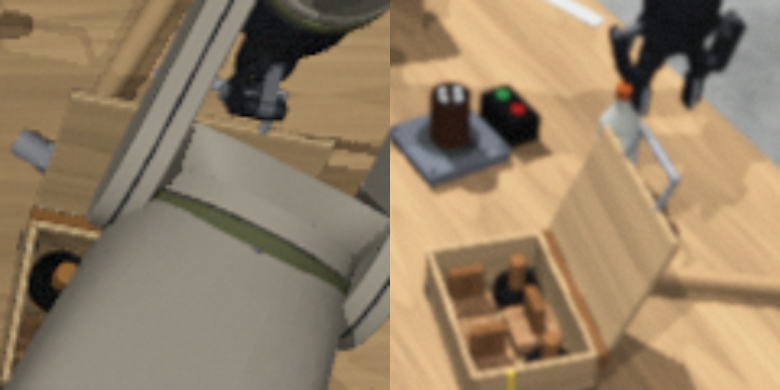

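The side crop shows the open fingers above the bail. I'll descend and pinch it, but gently on the approach.

Emit:
jog_arm:
  rows:
    - [[-1,0,20],[0,0,0]]
    - [[-1,0,40],[0,0,0]]
    - [[-1,0,55],[0,0,0]]
    - [[-1,0,65],[0,0,0]]
    - [[-1,0,71],[0,0,0]]
    - [[-1,0,71],[0,0,0]]
    - [[-1,0,71],[0,0,0]]

```text
time: 42.75
tool_pos: [631.4, -270.8, 241.1]
tcp_rot: [179.9, 0.0, 78.9]
ft_force: [-0.6, -0.9, -0.4]
finger_gap: 45.4
grip_force: 0.0
```

Emit:
jog_arm:
  rows:
    - [[0,0,0],[0,0,0]]
    - [[0,0,0],[0,0,0]]
    - [[0,0,0],[0,0,0]]
    - [[0,0,0],[0,0,0]]
    - [[0,0,0],[0,0,0]]
    - [[0,0,0],[0,0,0]]
    - [[0,0,0],[0,0,0]]
  grip: 3
  force: 40

```text
time: 43.45
tool_pos: [631.6, -270.8, 241.2]
tcp_rot: [179.9, 0.0, 78.9]
ft_force: [3.4, -0.4, 6.1]
finger_gap: 8.3
grip_force: 39.3
```

Run:
```python
from h import *
s=r.sense();print(s['time'],s['tool_pos'],s['ft_force'],s['finger_gap'])
a=np.radians(A);d=s['tool_pos'][:2]-C;print('case',d@[np.cos(a),np.sin(a)],d@[-np.sin(a),np.cos(a)])
th0=1.95
for k in range(0,40,1):
    t=th0-0.05*k
    print(round(t,2),np.round([194*(np.cos(th0)-np.cos(t)),194*(np.sin(th0)-np.sin(t))]).astype(int).tolist(),end=' ')
```

```text
43.45 [ 631.60577357 -270.83500666  241.16913471] [ 3.44151059 -0.42885146  6.13417601] 8.320977605382557
case 153.55191660155901 -0.11208438894445232
1.95 [0, 0] 1.9 [-9, -3] 1.85 [-18, -6] 1.8 [-28, -9] 1.75 [-37, -11] 1.7 [-47, -12] 1.65 [-56, -13] 1.6 [-66, -14] 1.55 [-76, -14] 1.5 [-86, -13] 1.45 [-95, -12] 1.4 [-105, -11] 1.35 [-114, -9] 1.3 [-124, -7] 1.25 [-133, -4] 1.2 [-142, -1] 1.15 [-151, 3] 1.1 [-160, 7] 1.05 [-168, 12] 1.0 [-177, 17] 0.95 [-185, 22] 0.9 [-192, 28] 0.85 [-200, 34] 0.8 [-207, 41] 0.75 [-214, 48] 0.7 [-220, 55] 0.65 [-226, 63] 0.6 [-232, 71] 0.55 [-237, 79] 0.5 [-242, 87] 0.45 [-247, 96] 0.4 [-251, 105] 0.35 [-254, 114] 0.3 [-257, 123] 0.25 [-260, 132] 0.2 [-262, 142] 0.15 [-264, 151] 0.1 [-265, 161] 0.05 [-266, 171] -0.0 [-266, 180]
```

Emit:
jog_arm:
  rows:
    - [[0,-4,-1],[0,0,0]]
    - [[0,-9,-3],[0,0,0]]
    - [[0,-18,-6],[0,0,0]]
    - [[0,-28,-9],[0,0,0]]
    - [[0,-37,-11],[0,0,0]]
    - [[0,-47,-12],[0,0,0]]
    - [[0,-47,-12],[0,0,0]]

```text
time: 44.15
tool_pos: [584.1, -261.4, 253.1]
tcp_rot: [180.0, 0.0, 78.9]
ft_force: [0.5, -0.4, 6.1]
finger_gap: 8.5
grip_force: 40.9
```

Emit:
jog_arm:
  rows:
    - [[0,-9,-1],[0,0,0]]
    - [[0,-19,-2],[0,0,0]]
    - [[0,-29,-2],[0,0,0]]
    - [[0,-39,-1],[0,0,0]]
    - [[0,-48,0],[0,0,0]]
    - [[0,-58,1],[0,0,0]]
    - [[0,-67,3],[0,0,0]]
    - [[0,-77,5],[0,0,0]]
    - [[0,-86,8],[0,0,0]]
    - [[0,-95,11],[0,0,0]]

```text
time: 45.15
tool_pos: [490.9, -243.1, 240.8]
tcp_rot: [-180.0, -0.0, 78.9]
ft_force: [2.1, -2.0, -4.7]
finger_gap: 8.6
grip_force: 39.2
```

Emit:
jog_arm:
  rows:
    - [[0,-9,4],[0,0,0]]
    - [[0,-18,8],[0,0,0]]
    - [[0,-26,13],[0,0,0]]
    - [[0,-35,18],[0,0,0]]
    - [[0,-43,23],[0,0,0]]
    - [[0,-50,29],[0,0,0]]
    - [[0,-58,35],[0,0,0]]
    - [[0,-65,42],[0,0,0]]
    - [[0,-72,49],[0,0,0]]
    - [[0,-78,56],[0,0,0]]

```text
time: 46.15
tool_pos: [414.8, -228.0, 184.6]
tcp_rot: [180.0, -0.0, 78.9]
ft_force: [-2.4, -1.5, 1.0]
finger_gap: 8.0
grip_force: 39.4
```

Run:
```python
from h import *
s=r.sense();print(s['time'],s['tool_pos'],s['ft_force'],s['finger_gap'])
im2,d2=snap('side');cv2.imwrite('pics/a9.png',cv2.resize(im2[140:300,270:430],(500,500),interpolation=cv2.INTER_CUBIC))
```

```text
46.15 [ 414.75639327 -228.04220239  184.63282239] [-2.35849254 -1.50561125  1.03127293] 8.029124860027801
```

View pics/a9.png

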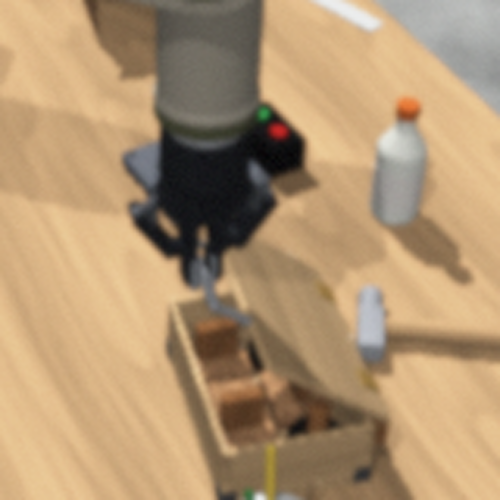

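The bail is still pinched with the lid at about 40° and nothing in its way. I'll keep lowering it, slower now.

Emit:
jog_arm:
  rows:
    - [[0,-6,8],[0,0,0]]
    - [[0,-12,16],[0,0,0]]
    - [[0,-17,24],[0,0,0]]
    - [[0,-22,32],[0,0,0]]
    - [[0,-27,41],[0,0,0]]
    - [[0,-31,50],[0,0,0]]
    - [[0,-34,59],[0,0,0]]
    - [[0,-37,68],[0,0,0]]
    - [[0,-38,73],[0,0,0]]
    - [[0,-40,77],[0,0,0]]

```text
time: 47.2
tool_pos: [376.9, -220.7, 108.0]
tcp_rot: [179.9, 0.0, 78.9]
ft_force: [11.4, -1.1, -2.9]
finger_gap: 8.2
grip_force: 39.0
```

Emit:
jog_arm:
  rows:
    - [[0,-1,5],[0,0,0]]
    - [[0,-2,10],[0,0,0]]
    - [[0,-3,15],[0,0,0]]
    - [[0,-4,19],[0,0,0]]
    - [[0,-4,24],[0,0,0]]
    - [[0,-5,29],[0,0,0]]
    - [[0,-5,33],[0,0,0]]
    - [[0,-5,36],[0,0,0]]
    - [[0,-6,39],[0,0,0]]
    - [[0,-6,39],[0,0,0]]

```text
time: 48.2
tool_pos: [372.2, -219.8, 69.9]
tcp_rot: [179.7, 0.0, 78.9]
ft_force: [11.1, -0.2, -0.4]
finger_gap: 8.4
grip_force: 39.2
```

Emit:
jog_arm:
  rows:
    - [[0,1,1],[0,0,0]]
    - [[0,1,2],[0,0,0]]
    - [[0,1,3],[0,0,0]]
    - [[0,1,4],[0,0,0]]
    - [[0,1,5],[0,0,0]]
    - [[0,1,6],[0,0,0]]
    - [[0,1,6],[0,0,0]]

```text
time: 48.9
tool_pos: [372.2, -219.8, 65.4]
tcp_rot: [179.9, 0.0, 78.9]
ft_force: [-2.6, 6.2, 19.4]
finger_gap: 8.3
grip_force: 41.1
```

Run:
```python
from h import *
a=np.radians(A);M=np.array([[np.cos(a),-np.sin(a)],[np.sin(a),np.cos(a)]])
for n in('top','side'):
    im,d=snap(n);P=cloud(n,d);cc=(P[...,:2]-C)@M
    m=(abs(cc[...,0])<60)&(abs(cc[...,1])<90)&(P[...,2]>60)&(P[...,2]<110)
    X=np.c_[cc[m],np.ones(m.sum())]; w,*_=np.linalg.lstsq(X,P[m][:,2],rcond=None); res=P[m][:,2]-X@w
    k=abs(res)<4; w,*_=np.linalg.lstsq(X[k],P[m][k][:,2],rcond=None); print(n,m.sum(),w)
```

```text
top 1942 [1.80923351e-03 2.24188361e-04 8.31268518e+01]
side 1716 [1.18882364e-03 1.76432148e-03 8.34868258e+01]
```

The lid plane is level at z≈83, so it is shut. I'll release and retreat.

Emit:
jog_arm:
  rows:
    - [[0,0,-2],[0,0,0]]
    - [[0,0,-2],[0,0,0]]

```text
time: 49.2
tool_pos: [372.1, -219.8, 65.9]
tcp_rot: [179.9, 0.0, 78.9]
ft_force: [7.6, -1.0, -1.2]
finger_gap: 8.4
grip_force: 39.2
```

Emit:
jog_arm:
  rows:
    - [[0,0,0],[0,0,0]]
    - [[0,0,0],[0,0,0]]
    - [[0,0,0],[0,0,0]]
    - [[0,0,0],[0,0,0]]
    - [[0,0,-15],[0,0,0]]
    - [[0,0,-40],[0,0,0]]
    - [[0,0,-80],[0,0,0]]
    - [[0,0,-120],[0,0,0]]
    - [[0,0,-160],[0,0,0]]
    - [[0,0,-160],[0,0,0]]
  grip: 30

```text
time: 50.2
tool_pos: [373.5, -221.5, 231.8]
tcp_rot: [179.5, 0.3, 78.9]
ft_force: [0.4, -0.7, 0.7]
finger_gap: 29.9
grip_force: 0.0
```

Emit:
jog_arm:
  rows:
    - [[200,0,0],[0,0,0]]
    - [[200,0,0],[0,0,0]]
    - [[200,0,0],[0,0,0]]
    - [[200,0,0],[0,0,0]]
    - [[200,0,0],[0,0,0]]
    - [[200,0,0],[0,0,0]]
    - [[200,0,0],[0,0,0]]

```text
time: 50.9
tool_pos: [409.3, -24.1, 224.8]
tcp_rot: [-180.0, 0.0, 78.9]
ft_force: [0.3, -0.7, -0.2]
finger_gap: 30.3
grip_force: 0.0
```

Run:
```python
from h import *
a=np.radians(A);M=np.array([[np.cos(a),-np.sin(a)],[np.sin(a),np.cos(a)]])
s=r.sense();print(s['time'],s['tool_pos'],s['ft_force'])
im,d=snap('top');P=cloud('top',d);cc=(P[...,:2]-C)@M
m=(abs(cc[...,0])<60)&(abs(cc[...,1])<90)&(P[...,2]>60)&(P[...,2]<110)
X=np.c_[cc[m],np.ones(m.sum())]; w,*_=np.linalg.lstsq(X,P[m][:,2],rcond=None); print(w)
q=P[130:240,230:350]; k=(q[...,2]>88)&(q[...,2]<105); print('drum',k.sum(),q[k].mean(0))
im2,_=snap('side'); cv2.imwrite('pics/a10.png',np.hstack([cv2.resize(im[60:340,120:500],(543,400)),cv2.resize(im2[110:310,240:440],(256,256))[:256].copy() if 0 else np.vstack([cv2.resize(im2[110:310,240:440],(250,250)),np.zeros((150,250,3),np.uint8)])]))
```

```text
50.9 [409.34402685 -24.08063812 224.79509996] [ 0.25589535 -0.73513629 -0.16380719]
[1.20024532e-03 2.26400114e-04 8.32033081e+01]
drum 245 [580.41567473 114.34482975  95.97529357]
```

View pics/a10.png

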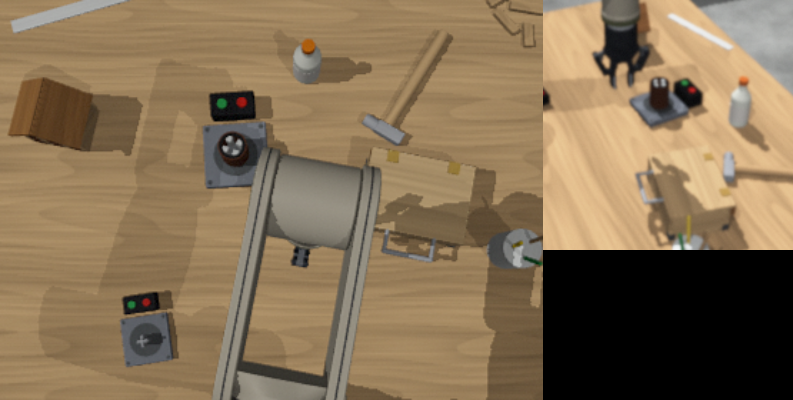

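The drum is home on the large sander, the lid is shut and level, the bench is clear of items and the bystanders look untouched. Handing in.

```bash
python3 -c "
from bench import r
print(r.hand_in())"
```

```text
the job is handed in; nothing more can be done
None
```

The drum is home on the large sander's spindle, all five blocks and pads are flat in the case with grips up, and the lid was lowered gently shut; I handed the job in at about 51 s, and no verdict came back.

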